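# Unpin a trailer prop leg and hold it drawn out at its ring mark

## Robot

A 6-joint arm with a two-finger parallel gripper is mounted at the origin on the work surface. World frame = base frame: x ahead of the robot, y to its left, z up, the work surface at z = 0. Lengths are in m, angles in rad, forces in N, time in s.
With the tool pointing down it reaches from about 0.3 to 0.875 m from the base axis. Payload 6.4 kg.
Tool frame: the origin (TCP) lies on the centre line of the jaws, within the pads' length; the fingertips stand 11 mm ahead of it and the grasp point (between the pads) lies 8 mm behind it; z points along the fingers, y is the direction in which the jaws open and shut (so a half turn about z gives the same grasp; the last joint's range is limited). The gripper opens to 85 mm and grips with 20 to 120 N. Pads are 22 mm wide; open, the fingers measure 114 mm over their backs; the gripper's body (76 mm by 85 mm) begins 54 mm behind the grasp point. The pads swing forward as they close: fully open they stand 13 mm farther back than shut.
Start: joints at [-1.406, 0.181, 1.607, -0, 1.354, -0.206], TCP at [0.208, -0.536, 0.206] pointing down, gripper open.
Joint ranges: [-2.99, 2.99], [-0.89, 2.07], [0.3, 2.58], [-1.14, 4.28], [0, 2.63], [-3.12, 3.12]. Speed limits (rad/s): [2.57, 2.57, 3.01, 3.14, 3.14, 3.14].

## Interface

Orientations are given as [roll, pitch, yaw] about the fixed x, y, z axes, in that order (R = Rz(yaw) Ry(pitch) Rx(roll)).
In Python, from cell import ctrl gives the robot as it stands.
- The arm moves only by the tool servo_tool, never from a script. Its argument "series" is one flat list of numbers, 7 for each row, row after row: the turn, a rotation vector about the world's x, y, z in degrees, then the shift along the world's x, y, z in m, then the opening, from -1 (shut) to 1 (fully open), so that 0 is half open. A call has exactly 10 rows; each row shifts and turns the pose as measured when the row begins; what a row does not reach is not made up. A row lasts 1/10 s, in which the tool goes at most 50 mm and 8.59 degrees, less where a joint would pass 70% of its speed; a pose out of reach is approached as far as the arm can. A call with a gripper value outside its range is refused whole. The fingers move at their own pace and stop on an object; "newtons" is the grip in N (left out, the last holds). Time passes only in rows, so rows that do not move let the fingers close, or fill a call up. It gives the time, the measured TCP pose, the force and the opening at its end, in the units of the state.
- ctrl.observe(): the state, without advancing time (a new reading comes with each control period).
- ctrl.read_camera(name): name is "scene" or "top"; returns the picture (480x640x3 uint8, red, green, blue); there is no depth.
- ctrl.calibration(name): a dict with "intrinsics" (3x3 intrinsics, pixels), "dist_coeffs" ([k1, k2, p1, p2, k3] as OpenCV has them; the pictures are not rectified), "extrinsics" (4x4, takes a point from world to camera coordinates). Camera axes: x right, y down, z forward; pixel columns grow to the right and rows downward; lengths in m; the calibration is good to about 2 mm. A picture is of the moment at which its call begins. calibration takes no time and is no camera call.
- ctrl.close_job(): hands the job in, once; it reports no verdict.
The state is a dict: "t": time; "qpos": joint angles; "joint_vel": joint speeds; "effort": joint torques, N m; "tool_pos": TCP position; "tool_rot": TCP orientation; "wrist_force": force on the tool from outside, world axes, zero at the start; "torque": the same for the moment, N m; "finger_gap": finger opening in m.
Only numpy, scipy, OpenCV 4.12 (cv2) and the standard library are available. Lean on these libraries where they do the work, as an engineer would, in place of code of your own. Each camera call takes 0.05 s, during which the arm holds its last target.

## Task

Set the spring-return trailer prop leg on the counter to its next length: draw the locking pin straight up out of its boss and park it upright in the open notch of the keeper tab on the side of the tube, its collar resting on the tab. Then grasp the square leg behind its foot plate, pull it out against its spring until the ring painted round the leg has just come out level with the mouth of the tube, and finish holding it there, without letting go, so that I can put the pin through the next hole. Leave the other goods on the counter where they stand.

Things in the scene. Friction and masses are not known exactly. Their poses are not given: they have to be found in the camera images.
- prop: trailer prop stand clamped level on a plywood board (300 x 200 x 18 mm; all fixed). Origin on the counter below the mouth (open end) of the outer tube; x runs along the tube, the way the leg pulls out; y points to the side with the keeper tab; z up. Outer tube square, 40 mm wide, axis 75 mm above the counter, x from -265 to 0 mm. Strap clamp at x = -225 mm.
- mouth (a point): centre of the outer tube's mouth, on the tube's axis, 75 mm above the counter; axes as prop
- boss (a point): centre of the top rim of the round boss (28 mm outer diameter, 20 mm tall, 15 mm bore) on top of the tube, 40 mm behind the mouth, 115 mm above the counter. The locking pin stands in it at the start with its collar on this rim, passes through the leg and locks it. Axes as prop
- pin_grip (a point): middle of the loose locking pin's knob, to grip it by; on the pin's axis, z towards the knob. Steel shank 12 mm thick, 66 mm long; a collar 26 mm in diameter; above it a black round knob 28 mm in diameter, from 17 to 48 mm above the collar's underside. This point is 30 mm above the collar's underside, 96 mm above the tip: the pin must rise 66 mm to leave the boss. About 90 g.
- notch (a point): parking place in the keeper tab: the point where the pin's axis belongs, at the tab's top face, 95 mm above the counter. The tab is a level plate 40 mm wide and 6 mm thick on the tube's +y side; its notch, 15 mm wide, goes right through and is open towards +y, running from 12 mm on the tube's side of this point to 24 mm outward. 71 mm free below. Parked: pin_grip 30 mm above this. Axes as prop
- leg_grip (a point): a place to grasp the square inner leg (steel tube 30 mm wide): on its axis, half-way along the part that stands out at the start, 42 mm ahead of the mouth then; it moves with the leg. The leg ends in a foot plate 70 x 70 x 6 mm, its back face 43 mm ahead of this point. Axes as prop
- ring_mark (a point): rear edge of the dark ring (4 mm wide) painted round the leg, on the leg's axis; it moves with the leg. At the start it is hidden in the tube, 90 mm behind the mouth; at the right length it is level with the mouth.
- leg (a joint): how far the leg is drawn out (m), along prop +x: 0 fully in (start, locked by the pin), 0.090 with the ring mark level with the mouth, hard stop at 0.130. A spring inside pulls it back in with about 8 N at 0 and 16 N at 0.090, friction 1.5 N, leg mass 0.8 kg; it slides home if let go.
- tub: bystander: white round tub, 76 mm in diameter, 75 mm tall; origin at the centre of its underside
- carton: bystander: small cardboard carton 60 x 60 x 90 mm; origin at the centre of its underside
- tape: bystander: roll of tape lying flat, 104 mm in diameter, 48 mm tall; origin at the centre of its underside
- wrench: bystander: open-ended wrench lying flat, 170 mm long
Mind the look-alikes: they are no part of the job. There is more than one size of the part that bears pin_grip; the job needs the middle-sized.

How it is judged:
By the outcome, as a careful person would: the job done as asked, in the order asked, and still so for the second after the job is handed in, while the arm keeps its last pose, push and grip.
It also fails if it takes over 56 s, if anything falls off the work surface, if the arm or the gripper's body presses on something with over 40 N, if the wrist force passes 120 N, or if a joint passes its speed limit or range.

## Working session

There is one attempt and no reset: what is moved stays moved. The work goes in short steps, Python scripts to look and compute and a tool call to move; the robot and the scene stay as the last step left them, time stands still between calls to the robot, and variables do not carry over. Pictures are saved under pics/ and viewed, and the job is handed in when it is done.

Besides the shell and the picture viewer there is one more tool, called after "Call:" by a JSON object that holds its "method" and its "body". servo_tool: Moves the arm, as the interface text tells. Its arguments: {"type":"object","properties":{"series":{"type":"array","items":{"type":"number"}},"newtons":{"type":"number"}},"required":["series"]}

```bash
ls; mkdir -p pics; cat > h.py <<'E'
import numpy as np,cv2
from cell import ctrl
def cal(n):
    c=ctrl.calibration(n);return np.array(c["intrinsics"],float),np.array(c["dist_coeffs"],float),np.array(c["extrinsics"],float)
def ray(n,uv):
    K,d,E=cal(n);p=cv2.undistortPoints(np.array([[uv]],float),K,d)[0,0]
    R=E[:3,:3];o=-R.T@E[:3,3];v=R.T@np.array([p[0],p[1],1]);return o,v/np.linalg.norm(v)
def onz(n,uv,z):
    o,v=ray(n,uv);return o+v*(z-o[2])/v[2]
def proj(n,P):
    K,d,E=cal(n);r=cv2.Rodrigues(E[:3,:3])[0]
    return cv2.projectPoints(np.array(P,float).reshape(-1,3),r,E[:3,3],K,d)[0][:,0]
def tri(a,b):
    o1,v1=a;o2,v2=b;A=np.c_[v1,-v2];s=np.linalg.lstsq(A,o2-o1,rcond=None)[0]
    p,q=o1+v1*s[0],o2+v2*s[1];return (p+q)/2,np.linalg.norm(p-q)
def save(n,f):
    im=ctrl.read_camera(n);cv2.imwrite("pics/"+f,im[:,:,::-1]);return im
E
python3 - <<'E'
from h import *
save("scene","s0.png");save("top","t0.png")
s=ctrl.observe();print(s)
for n in("scene","top"):
    K,d,E=cal(n);print(n,K,d,-E[:3,:3].T@E[:3,3],E[:3,:3])
E
```

```text
pics
{'t': 0.1, 'qpos': array([-1.40630988e+00,  1.81448597e-01,  1.60792694e+00,  6.33402854e-05,
        1.35379981e+00, -2.06283410e-01]), 'joint_vel': array([ 0.00013752, -0.0022896 , -0.00228226,  0.00047417,  0.00200326,
       -0.00039678]), 'effort': array([ 1.47703846e-03, -4.45874155e+01, -3.52236700e+01, -1.34819666e-04,
        4.03650105e-03,  2.02036387e-05]), 'tool_pos': array([ 0.20829678, -0.53536667,  0.20497533]), 'tool_rot': array([-3.14005618e+00, -3.84695305e-04,  3.70755873e-01]), 'wrist_force': array([ 0.12182842, -0.78016229, -0.43928994]), 'torque': array([ 0.03641194, -0.00168428,  0.03755864]), 'finger_gap': 0.08536603667119856}
scene [[455.74822777   0.         316.44115213]
 [  0.         455.74822777 234.70161815]
 [  0.           0.           1.        ]] [-0.04506333  0.          0.          0.          0.        ] [ 0.99135007 -0.29543729  0.61467807] [[ 0.57988043  0.81442798  0.02111284]
 [ 0.57294631 -0.38924551 -0.7212631 ]
 [-0.57919878  0.43034288 -0.69233936]]
top [[540.42971375   0.         326.65649295]
 [  0.         540.42971375 237.13223044]
 [  0.           0.           1.        ]] [-0.028074  0.        0.        0.        0.      ] [0.49039769 0.00933133 1.04074306] [[ 0.0104873  -0.99988639  0.01082704]
 [-0.99642931 -0.01135697 -0.08366392]
 [ 0.08377738 -0.00991097 -0.99643521]]
```

View pics/s0.png

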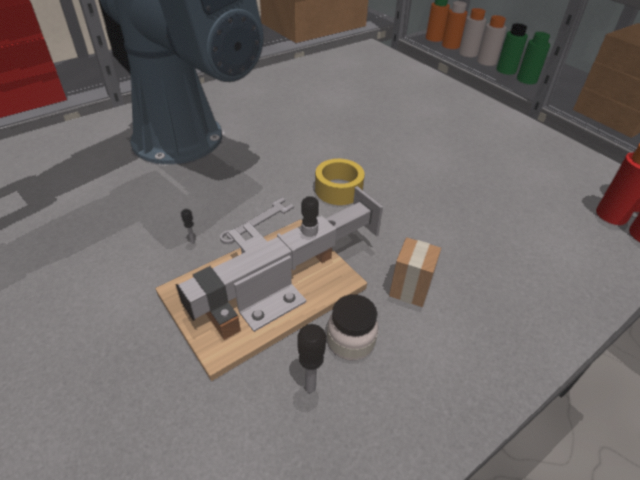

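View pics/t0.png

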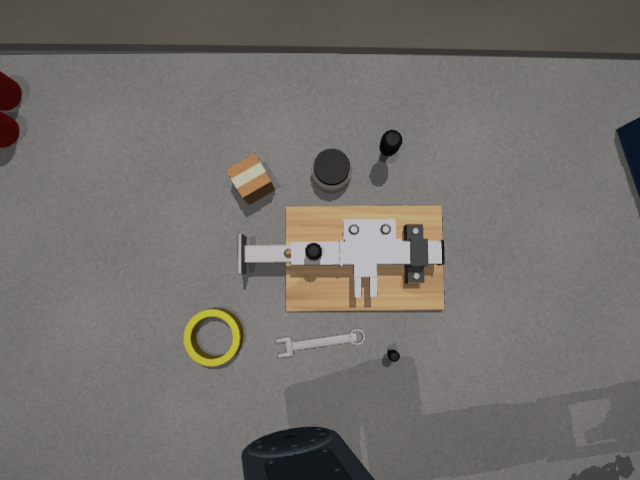

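Scene: three black-knobbed pins. In the top view they are at (314,251), standing in the boss; (391,142), a large one standing on the counter; and (394,355), a small one on the counter. In the scene view they are at (310,208), (312,345) and (187,217). The middle-sized one in the boss fits the description. The keeper tab notch is at about (365,290) in top, on the robot's side. I'll check with a close crop.

```bash
python3 - <<'E'
import cv2,numpy as np
t=cv2.imread("pics/t0.png");s=cv2.imread("pics/s0.png")
cv2.imwrite("pics/t0c.png",cv2.resize(t[200:320,230:430],None,fx=4,fy=4,interpolation=cv2.INTER_CUBIC))
cv2.imwrite("pics/s0c.png",cv2.resize(s[180:330,190:390],None,fx=4,fy=4,interpolation=cv2.INTER_CUBIC))
E
```

```text
(no output)
```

View pics/t0c.png

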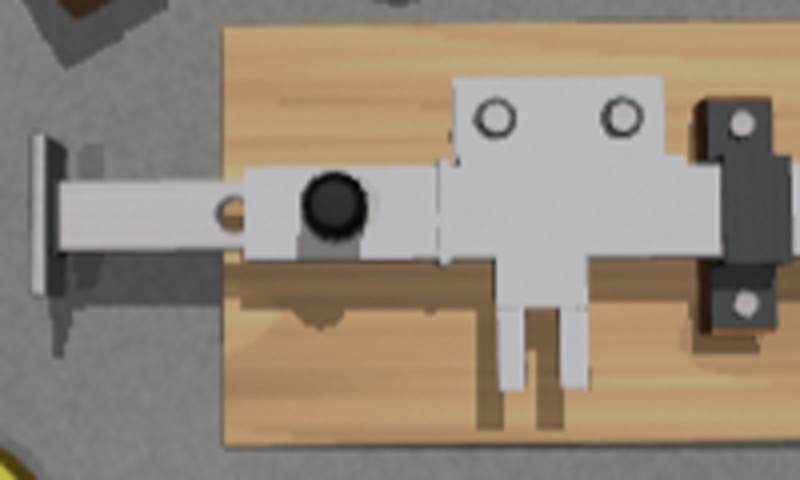

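View pics/s0c.png

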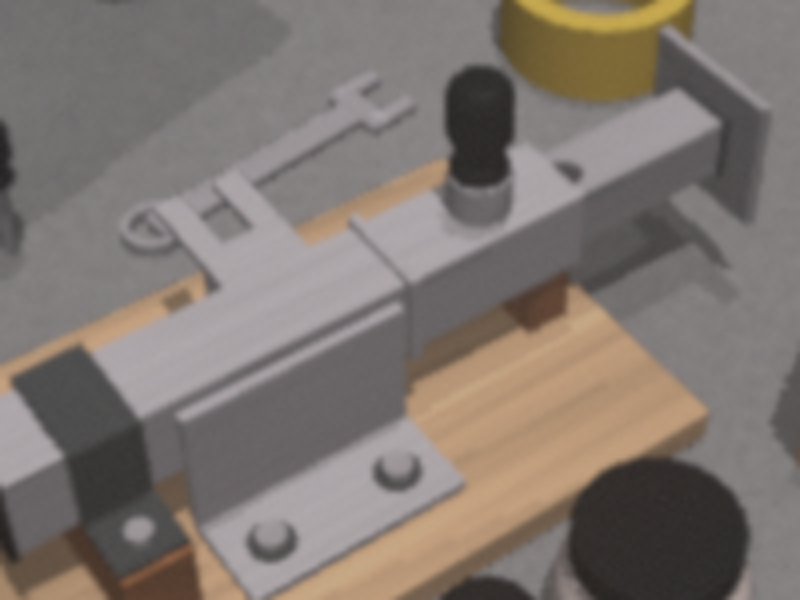

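The close crop confirms the pin in the boss (crop centre about (335,205)) is mid-sized. The notch slot lies between crop columns 524 and 560 and rows 308 to 388, and the mouth is at column 244.

```bash
python3 - <<'E'
from h import *
c=lambda x,y:(230+(x+.5)/4-.5,200+(y+.5)/4-.5)
sc=lambda x,y:(190+(x+.5)/4-.5,180+(y+.5)/4-.5)
f=lambda n,x,y,z:print(n,np.round(onz("top",c(x,y),z),4))
f("knobtop",335,205,.163)
f("mouthA",244,168,.095);f("mouthB",244,259,.095)
f("tubeR A",700,163,.095);f("tubeR B",718,258,.095)
f("legA",62,182,.09);f("legB",62,249,.09);f("legA2",215,181,.09);f("legB2",215,250,.09)
f("slotinL",526,308,.095);f("slotinR",560,308,.095);f("slotoutL",524,389,.095);f("slotoutR",560,389,.095)
f("tabL",498,389,.095);f("tabR",588,389,.095)
f("platetop",46,135,.110);f("platebackB",46,296,.110)
f("board1",223,27,.018);f("board2",223,447,.018)
print("knob scene top-z", onz("scene",sc(480,85),.163))
p,e=tri(ray("top",c(335,205)),ray("scene",sc(480,85)));print(p,e)
# by-standers
for n,uv,z in(("tub",(332,166),.075),("carton",(250,172),.09),("tape",(213,338),.048),("bigpin",(391,140),.15),("smallpin",(394,355),.05)):print(n,onz("top",uv,z))
E
```

```text
knobtop [0.5415 0.022  0.163 ]
mouthA [0.5613 0.063  0.095 ]
mouthB [0.5214 0.0624 0.095 ]
tubeR A [ 0.5658 -0.1373  0.095 ]
tubeR B [ 0.5241 -0.1451  0.095 ]
legA [0.5546 0.1434 0.09  ]
legB [0.5251 0.1427 0.09  ]
legA2 [0.5558 0.076  0.09  ]
legB2 [0.5254 0.0755 0.09  ]
slotinL [ 0.5014 -0.061   0.095 ]
slotinR [ 0.5015 -0.0759  0.095 ]
slotoutL [ 0.4662 -0.0603  0.095 ]
slotoutR [ 0.4663 -0.076   0.095 ]
tabL [ 0.466 -0.049  0.095]
tabR [ 0.4664 -0.0883  0.095 ]
platetop [0.5735 0.1479 0.11  ]
platebackB [0.5041 0.1463 0.11  ]
board1 [0.6344 0.0785 0.018 ]
board2 [0.4356 0.0752 0.018 ]
knob scene top-z [0.54581892 0.02051257 0.163     ]
[0.54204476 0.02249073 0.1594656 ] 0.001141073854557342
tub [ 0.70122299 -0.00861176  0.075     ]
carton [0.68528002 0.13774054 0.09      ]
tape [0.3878065  0.20381324 0.048     ]
bigpin [ 0.73065135 -0.10615445  0.15      ]
smallpin [ 0.36073626 -0.12481696  0.05      ]
```

Call:
{"method": "servo_tool", "body": {"series": [0, 0, 7, 0.022, 0.04, 0, 1, 0, 0, 7, 0.022, 0.04, 0, 1, 0, 0, 7, 0.022, 0.04, 0, 1, 0, 0, 7, 0.022, 0.04, 0, 1, 0, 0, 7, 0.022, 0.04, 0, 1, 0, 0, 7, 0.022, 0.04, 0, 1, 0, 0, 7, 0.022, 0.04, 0, 1, 0, 0, 7, 0.022, 0.04, 0, 1, 0, 0, 7, 0.022, 0.04, 0, 1, 0, 0, 7, 0.022, 0.04, 0, 1], "newtons": 40}}

```text
t: 1.1
tool_pos: [0.4287, -0.1224, 0.201]
tool_rot: [-3.137, -0.002, 1.629]
wrist_force: [1.6, 0.1, 0.6]
finger_gap: 0.0854
```

Call:
{"method": "servo_tool", "body": {"series": [0, 0, -0.5, 0.019, 0.024, 0, 1, 0, 0, -0.5, 0.019, 0.024, 0, 1, 0, 0, -0.5, 0.019, 0.024, 0, 1, 0, 0, -0.5, 0.019, 0.024, 0, 1, 0, 0, -0.4, 0.019, 0.024, 0, 1, 0, 0, 0, 0.017, 0.022, 0, 1, 0, 0, 0, 0, 0, 0, 1, 0, 0, 0, 0, 0, 0, 1, 0, 0, 0, 0, 0, 0, 1, 0, 0, 0, 0, 0, 0, 1]}}

```text
t: 2.1
tool_pos: [0.5423, 0.0322, 0.1974]
tool_rot: [-3.131, -0.003, 1.598]
wrist_force: [-1.2, -0.2, 0.4]
finger_gap: 0.0856
```

```bash
cat >> h.py <<'E'
from scipy.spatial.transform import Rotation as Ro
def delta(pos=None,rpy=(180,0,90.9)):
    s=ctrl.observe();Rc=Ro.from_euler('xyz',s["tool_rot"]);Rt=Ro.from_euler('xyz',rpy,degrees=True)
    print("t",s["t"],"pos",np.round(s["tool_pos"],4),"rot",np.round(np.degrees(s["tool_rot"]),2),"F",np.round(s["wrist_force"],1),"gap",round(s["finger_gap"],4))
    print("turn",np.round((Rt*Rc.inv()).as_rotvec(degrees=True),2),"shift",None if pos is None else np.round(np.array(pos)-s["tool_pos"],4))
E
python3 - <<'E'
from h import *
delta((.5417,.0225,.137))
E
```

```text
t 2.1 pos [0.5423 0.0322 0.1974] rot [-179.39   -0.2    91.56] F [-1.2 -0.2  0.4] gap 0.0856
turn [-0.18 -0.61 -0.66] shift [-0.0006 -0.0097 -0.0604]
```

Call:
{"method": "servo_tool", "body": {"series": [-0.1, -0.3, -0.3, 0, -0.005, 0, 1, -0.1, -0.3, -0.3, 0, -0.005, 0, 1, 0, 0, 0, 0, 0, -0.01, 1, 0, 0, 0, 0, 0, -0.01, 1, 0, 0, 0, 0, 0, -0.01, 1, 0, 0, 0, 0, 0, -0.01, 1, 0, 0, 0, 0, 0, 0, 1, 0, 0, 0, 0, 0, 0, 1, 0, 0, 0, 0, 0, 0, 1, 0, 0, 0, 0, 0, 0, 1]}}

```text
t: 3.1
tool_pos: [0.5405, 0.0191, 0.153]
tool_rot: [-3.14, 0.001, 1.583]
wrist_force: [-0.0, 0.2, 0.0]
finger_gap: 0.0856
```

```bash
python3 - <<'E'
from h import *
delta((.5417,.0225,.137))
s=save("scene","s1.png");t=save("top","t1.png")
a=cv2.resize(s[140:290,220:420],None,fx=3,fy=3);cv2.imwrite("pics/s1c.png",a[:,:,::-1])
E
```

```text
t 3.1 pos [0.5405 0.0191 0.153 ] rot [-1.7993e+02  3.0000e-02  9.0700e+01] F [-0.   0.2  0. ] gap 0.0856
turn [ 0.03 -0.07  0.2 ] shift [ 0.0012  0.0034 -0.016 ]
```

View pics/s1c.png

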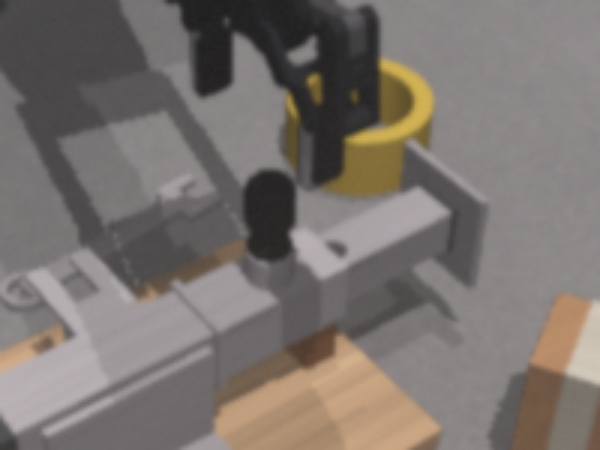

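```bash
python3 - <<'E'
from h import *
for z in(.142,.155,.163):
  P=[(.5405,.0191,z),(.5405-.0428,.0191,z),(.5405+.0428,.0191,z)]
  print(z,(proj("scene",P)-[220,140])*3, proj("top",P))
t=cv2.imread("pics/t1.png");cv2.imwrite("pics/t1c.png",cv2.resize(t[200:320,230:430],None,fx=4,fy=4))
E
```

```text
0.142 [[260.51738154 208.89186321]
 [216.16757847 166.63450443]
 [308.03940305 254.18138096]] [[315.25955662 252.24457994]
 [314.9448788  278.01989916]
 [315.57322292 226.6681228 ]]
0.155 [[260.68179286 190.01848275]
 [215.79298828 147.89362644]
 [308.82671409 235.21264522]] [[315.17882976 251.80249177]
 [314.85920506 277.95418826]
 [315.49741934 225.85566902]]
0.163 [[260.78528137 178.16840814]
 [215.55859088 136.13584445]
 [309.32129792 223.29285946]] [[315.12796882 251.52395821]
 [314.80522211 277.91278382]
 [315.44966552 225.34384218]]
```

View pics/t1c.png

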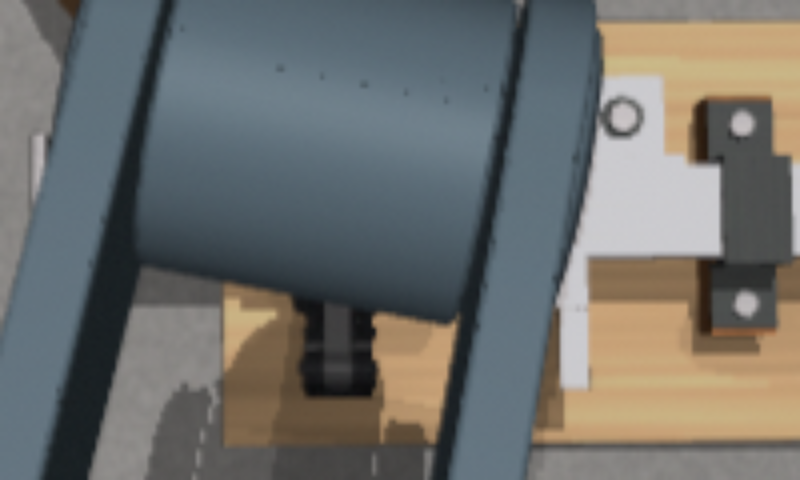

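```bash
python3 - <<'E'
from h import *
delta((.5417,.0225,.137))
s=save("scene","s2.png")
a=cv2.resize(s[60:260,200:400],None,fx=3,fy=3);cv2.imwrite("pics/s2c.png",a[:,:,::-1])
delta()
for z in(.142,.155,.163,.19):
  P=[(.5405,.0191,z),(.5405-.057,.0191,z),(.5405+.057,.0191,z)]
  print(z,(proj("scene",P)-[200,60])*3, proj("top",P))
E
```

```text
t 3.2 pos [0.5406 0.019  0.153 ] rot [-1.7995e+02  4.0000e-02  9.0700e+01] F [ 0.4 -0.2  0.6] gap 0.085
turn [ 0.04 -0.05  0.2 ] shift [ 0.0011  0.0035 -0.016 ]
t 3.25 pos [0.5406 0.019  0.1531] rot [-1.7995e+02  4.0000e-02  9.0690e+01] F [ 0.2 -0.1 -0.3] gap 0.0856
turn [ 0.04 -0.05  0.21] shift None
0.142 [[320.51738154 448.89186321]
 [262.10428745 393.23653795]
 [384.56074107 509.92890014]] [[315.25955662 252.24457994]
 [314.84027479 286.61415162]
 [315.67704508 218.22766599]]
0.155 [[320.68179286 430.01848275]
 [261.56734789 374.54647954]
 [385.57554444 490.93826937]] [[315.17882976 251.80249177]
 [314.75295562 286.67458428]
 [315.60286873 217.2937165 ]]
0.163 [[320.78528137 418.16840814]
 [261.2312844  362.82346275]
 [386.21311268 479.0013072 ]] [[315.12796882 251.52395821]
 [314.69793423 286.71266395]
 [315.55614185 216.70537114]]
0.19 [[321.14822112 376.78937776]
 [260.06422305 321.9602007 ]
 [388.44184859 437.23844582]] [[314.94928607 250.54541489]
 [314.50459178 286.84647374]
 [315.39202561 214.63889487]]
```

View pics/s2c.png

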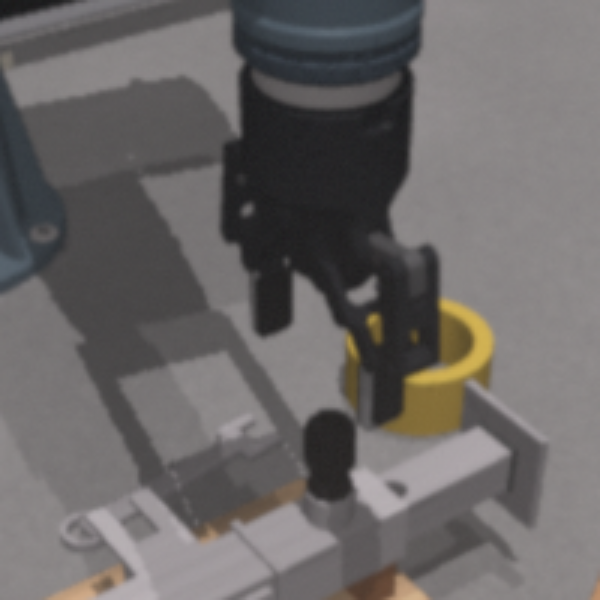

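Call:
{"method": "servo_tool", "body": {"series": [0, 0, 0.1, 0.001, 0.002, 0, 0, 0, 0, 0.1, 0, 0.001, 0, 0, 0, 0, 0, 0, 0, 0, 0, 0, 0, 0, 0, 0, 0, 0, 0, 0, 0, 0, 0, 0, 0, 0, 0, 0, 0, 0, 0, 0, 0, 0, 0, 0, 0, 0, 0, 0, 0, 0, 0, 0, 0, 0, 0, 0, 0, 0, 0, 0, 0, 0, 0, 0, 0, 0, 0, 0]}}

```text
t: 4.25
tool_pos: [0.5421, 0.0222, 0.1537]
tool_rot: [3.141, 0.001, 1.587]
wrist_force: [0.1, -0.9, -0.5]
finger_gap: 0.0422
```

```bash
python3 - <<'E'
from h import *
delta((.5417,.0225,.137))
s=save("scene","s3.png")
a=cv2.resize(s[60:260,200:400],None,fx=3,fy=3);cv2.imwrite("pics/s3c.png",a[:,:,::-1])
p=ctrl.observe()["tool_pos"]
for z in (.145,.155,.165,.175,.185):print(z,(proj("scene",[(p[0],p[1],z)])-[200,60])*3)
E
```

```text
t 4.25 pos [0.5421 0.0222 0.1537] rot [1.7998e+02 5.0000e-02 9.0920e+01] F [ 0.1 -0.9 -0.5] gap 0.0422
turn [ 0.05  0.02 -0.02] shift [-0.0004  0.0003 -0.0167]
0.145 [[327.18457715 444.03376652]]
0.155 [[327.37515966 429.47788308]]
0.165 [[327.56967349 414.64040944]]
0.175 [[327.76823486 399.51358334]]
0.185 [[327.97096438 384.08937604]]
```

View pics/s3c.png

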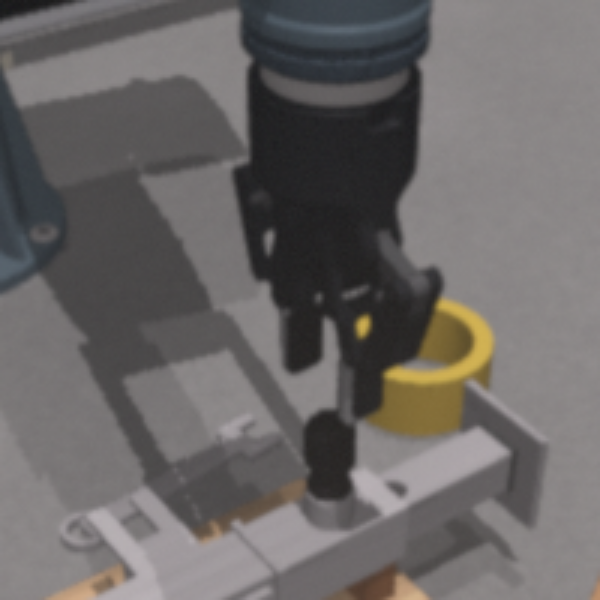

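Call:
{"method": "servo_tool", "body": {"series": [0, 0, 0, 0, 0, 0, 0.6, 0, 0, 0, 0, 0, 0, 0.6, 0, 0, 0, 0, 0, 0, 0.6, 0, 0, 0, 0, 0, -0.007, 0.6, 0, 0, 0, 0, 0, -0.006, 0.6, 0, 0, 0, 0, 0, -0.003, 0.6, 0, 0, 0, 0, 0, 0, 0.6, 0, 0, 0, 0, 0, 0, 0.6, 0, 0, 0, 0, 0, 0, 0.6, 0, 0, 0, 0, 0, 0, 0.6]}}

```text
t: 5.3
tool_pos: [0.5417, 0.0223, 0.1357]
tool_rot: [-3.141, 0.001, 1.587]
wrist_force: [0.3, 0.7, 0.1]
finger_gap: 0.0684
```

```bash
python3 - <<'E'
from h import *
delta((.5417,.0225,.137))
s=save("scene","s4.png");save("top","t4.png")
a=cv2.resize(s[60:260,200:400],None,fx=3,fy=3);cv2.imwrite("pics/s4c.png",a[:,:,::-1])
p=ctrl.observe()["tool_pos"]
for z in (.125,.135,.145,.155,.165,.175,.185):print(z,(proj("scene",[(p[0],p[1],z)])-[200,60])*3)
E
```

```text
t 5.3 pos [0.5417 0.0223 0.1357] rot [-1.7996e+02  4.0000e-02  9.0910e+01] F [0.3 0.7 0.1] gap 0.0684
turn [ 0.04 -0.04 -0.01] shift [0.     0.0002 0.0013]
0.125 [[326.47259929 471.8959226 ]]
0.135 [[326.65236072 457.88164487]]
0.145 [[326.83577264 443.60065916]]
0.155 [[327.02294151 429.04571336]]
0.165 [[327.21397771 414.20930853]]
0.175 [[327.40899577 399.08368952]]
0.185 [[327.60811454 383.66083506]]
```

View pics/s4c.png

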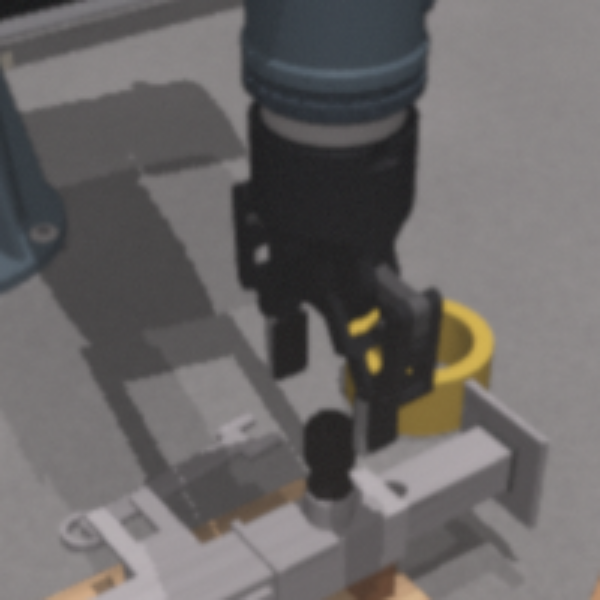

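View pics/t4.png

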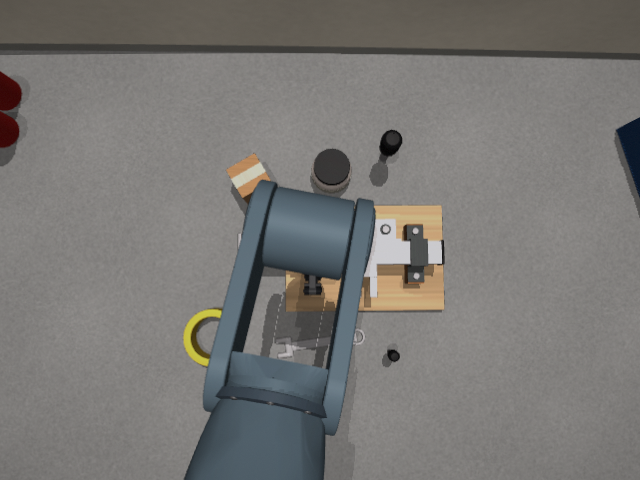

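Call:
{"method": "servo_tool", "body": {"series": [0, 0, 0, 0, 0, -0.008, 0.6, 0, 0, 0, 0, 0, -0.008, 0.6, 0, 0, 0, 0, 0, -0.004, 0.6, 0, 0, 0, 0, 0, 0, 0.6, 0, 0, 0, 0, 0, 0, 0.6, 0, 0, 0, 0, 0, 0, 0.6, 0, 0, 0, 0, 0, 0, 0.6, 0, 0, 0, 0, 0, 0, 0.6, 0, 0, 0, 0, 0, 0, 0.6, 0, 0, 0, 0, 0, 0, 0.6]}}

```text
t: 6.4
tool_pos: [0.5418, 0.0223, 0.1142]
tool_rot: [-3.141, 0.001, 1.587]
wrist_force: [0.0, -0.7, -0.1]
finger_gap: 0.0684
```

```bash
python3 - <<'E'
from h import *
delta((.5417,.0225,.115))
s=save("scene","s5.png")
a=cv2.resize(s[110:260,220:420],None,fx=4,fy=4);cv2.imwrite("pics/s5c.png",a[:,:,::-1])
p=ctrl.observe()["tool_pos"]
for z in (.105,.115,.125,.135,.145,.155):print(z,(proj("scene",[(p[0],p[1],z)])-[220,110])*4)
E
```

```text
t 6.4 pos [0.5418 0.0223 0.1142] rot [-1.7999e+02  5.0000e-02  9.0920e+01] F [ 0.  -0.7 -0.1] gap 0.0684
turn [ 0.05 -0.01 -0.02] shift [-0.0001  0.0002  0.0008]
0.105 [[355.03269158 465.76082583]]
0.115 [[355.2649415  447.75835266]]
0.125 [[355.50182425 429.41861454]]
0.135 [[355.74347273 410.732561  ]]
0.145 [[355.99002472 391.69083631]]
0.155 [[356.24162309 372.28376767]]
```

View pics/s5c.png

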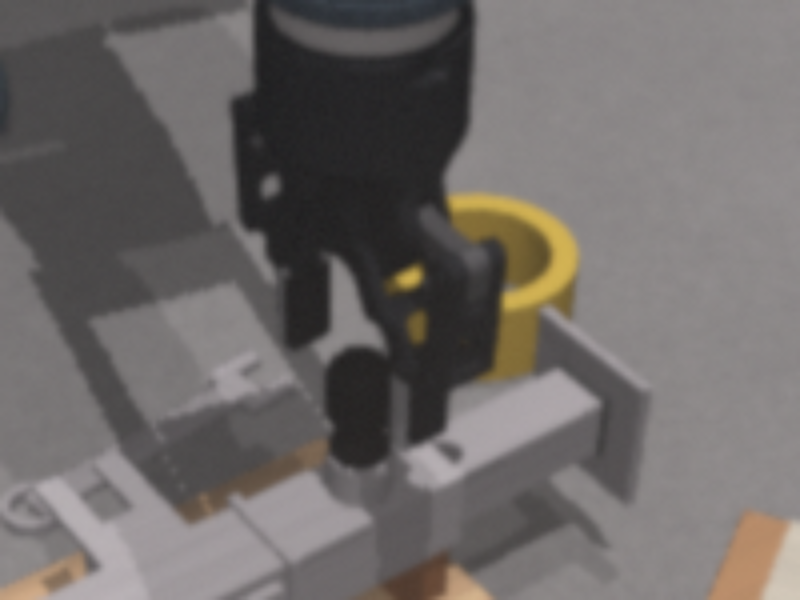

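Call:
{"method": "servo_tool", "body": {"series": [0, 0, 0, 0, 0, -0.005, 0.6, 0, 0, 0, 0, 0, 0, 0.6, 0, 0, 0, 0, 0, 0, 0, 0, 0, 0, 0, 0, 0, -0.5, 0, 0, 0, 0, 0, 0, -1, 0, 0, 0, 0, 0, 0, -1, 0, 0, 0, 0, 0, 0, -1, 0, 0, 0, 0, 0, 0, -1, 0, 0, 0, 0, 0, 0, -1, 0, 0, 0, 0, 0, 0, -1], "newtons": 40}}

```text
t: 7.45
tool_pos: [0.5419, 0.0223, 0.1089]
tool_rot: [3.141, 0.001, 1.587]
wrist_force: [0.0, -0.0, 0.2]
finger_gap: 0.0268
```

```bash
python3 - <<'E'
from h import *
delta((.5417,.0225,.115))
s=save("scene","s6.png")
a=cv2.resize(s[110:260,220:420],None,fx=4,fy=4);cv2.imwrite("pics/s6c.png",a[:,:,::-1])
E
```

```text
t 7.45 pos [0.5419 0.0223 0.1089] rot [1.7999e+02 5.0000e-02 9.0910e+01] F [ 0.  -0.   0.2] gap 0.0268
turn [ 0.05  0.01 -0.01] shift [-0.0002  0.0002  0.0061]
```

View pics/s6c.png

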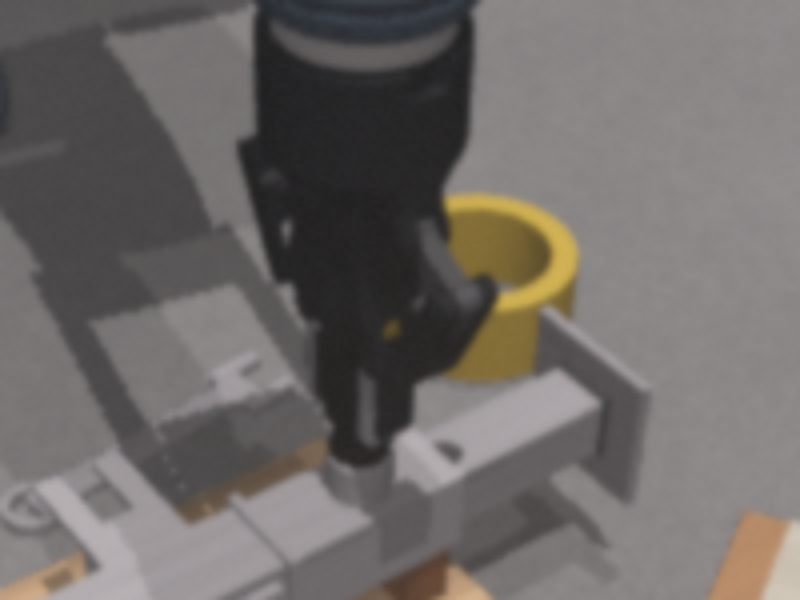

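Call:
{"method": "servo_tool", "body": {"series": [0, 0, 0, 0, 0, 0.003, -1, 0, 0, 0, 0, 0, 0.005, -1, 0, 0, 0, 0, 0, 0.006, -1, 0, 0, 0, 0, 0, 0.006, -1, 0, 0, 0, 0, 0, 0.006, -1, 0, 0, 0, 0, 0, 0.006, -1, 0, 0, 0, 0, 0, 0.006, -1, 0, 0, 0, 0, 0, 0.006, -1, 0, 0, 0, 0, 0, 0.003, -1, 0, 0, 0, 0, 0, 0, -1], "newtons": 60}}

```text
t: 8.5
tool_pos: [0.5421, 0.0223, 0.1608]
tool_rot: [3.14, 0.001, 1.587]
wrist_force: [0.3, 0.2, -0.3]
finger_gap: 0.0257
```

```bash
python3 - <<'E'
from h import *
delta((.5417,.0225,.189))
s=save("scene","s7.png")
a=cv2.resize(s[80:230,220:420],None,fx=4,fy=4);cv2.imwrite("pics/s7c.png",a[:,:,::-1])
E
```

```text
t 8.5 pos [0.5421 0.0223 0.1608] rot [1.7993e+02 6.0000e-02 9.0920e+01] F [ 0.3  0.2 -0.3] gap 0.0257
turn [ 0.06  0.07 -0.02] shift [-0.0004  0.0002  0.0282]
```

View pics/s7c.png

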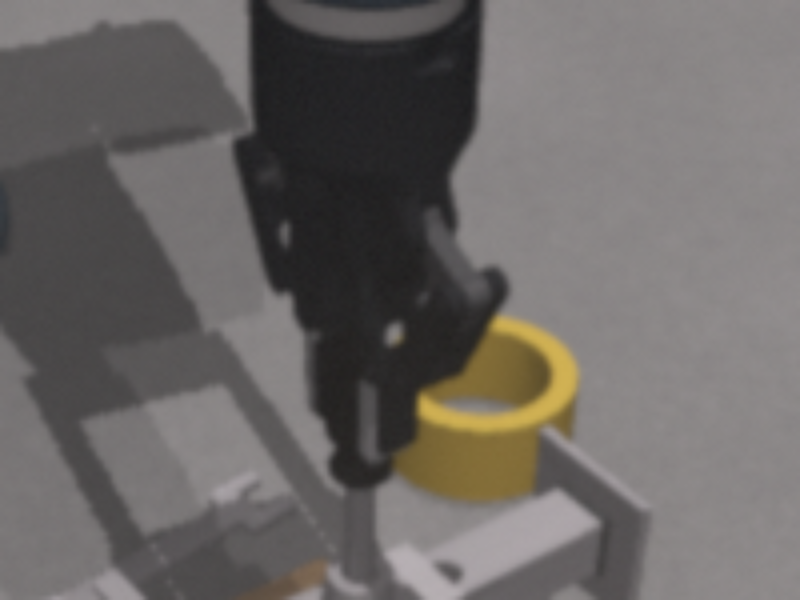

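Call:
{"method": "servo_tool", "body": {"series": [0, 0, 0, 0, 0, 0.007, -1, 0, 0, 0, 0, 0, 0.007, -1, 0, 0, 0, 0, 0, 0.007, -1, 0, 0, 0, 0, 0, 0.007, -1, 0, 0, 0, 0, 0, 0.005, -1, 0, 0, 0, -0.011, -0.02, 0, -1, 0, 0, 0, -0.011, -0.02, 0, -1, 0, 0, 0, -0.011, -0.02, 0, -1, 0, 0, 0, -0.011, -0.02, 0, -1, 0, 0, 0, 0, 0, 0, -1]}}

```text
t: 9.55
tool_pos: [0.497, -0.0596, 0.1984]
tool_rot: [3.139, 0.002, 1.589]
wrist_force: [0.0, 0.3, -1.2]
finger_gap: 0.0261
```

```bash
python3 - <<'E'
from h import *
delta((.4897,-.0687,.193))
s=save("scene","s8.png");save("top","t8.png")
a=cv2.resize(s[80:230,180:380],None,fx=4,fy=4);cv2.imwrite("pics/s8c.png",a[:,:,::-1])
E
```

```text
t 9.55 pos [ 0.497  -0.0596  0.1984] rot [1.7984e+02 1.0000e-01 9.1070e+01] F [ 0.   0.3 -1.2] gap 0.0261
turn [ 0.1   0.16 -0.17] shift [-0.0073 -0.0091 -0.0054]
```

View pics/s8c.png

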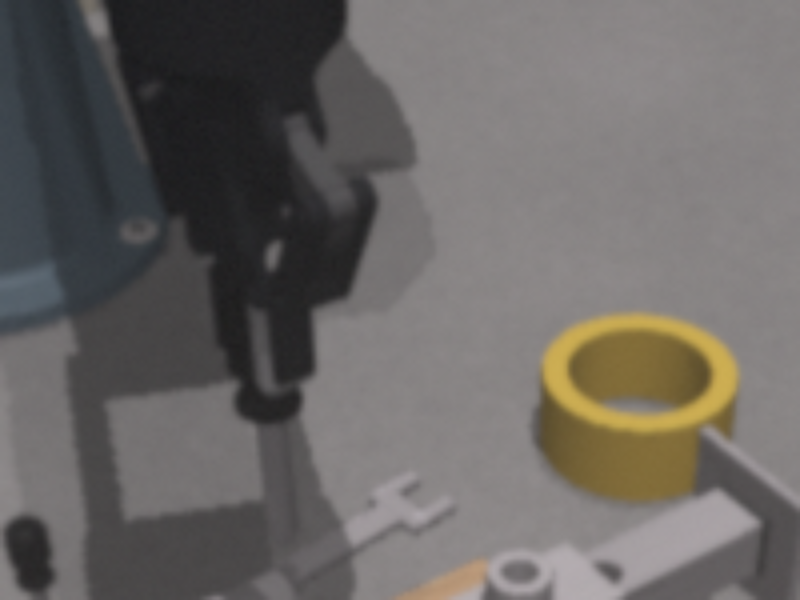

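```bash
python3 - <<'E'
from h import *
s=ctrl.observe();p=s["tool_pos"]+[-.0002,.0002,0]
z0=p[2]-.1089
for z in(.115,.082,.049):print(z,proj("scene",[(p[0],p[1],z+z0)]),proj("top",[(p[0],p[1],z+z0)]))
im=cv2.imread("pics/s8.png");cv2.imwrite("pics/s8d.png",cv2.resize(im[160:260,220:320],None,fx=6,fy=6,interpolation=cv2.INTER_CUBIC))
im=cv2.imread("pics/t8.png");cv2.imwrite("pics/t8d.png",cv2.resize(im[220:340,300:420],None,fx=5,fy=5,interpolation=cv2.INTER_CUBIC))
E
```

```text
0.115 [[247.8068586  180.86419041]] [[364.30938281 278.20937554]]
0.082 [[249.58068074 198.2025241 ]] [[362.65975059 278.37227272]]
0.049 [[251.25071358 214.4520042 ]] [[361.13058078 278.52325336]]
```

View pics/s8d.png

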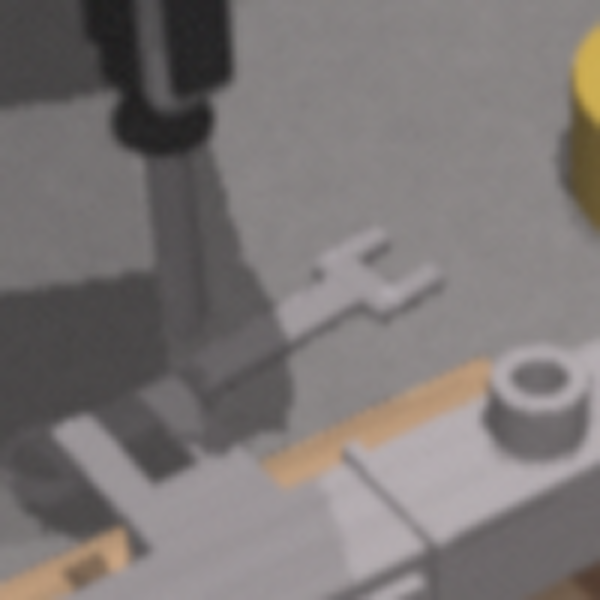

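View pics/t8d.png

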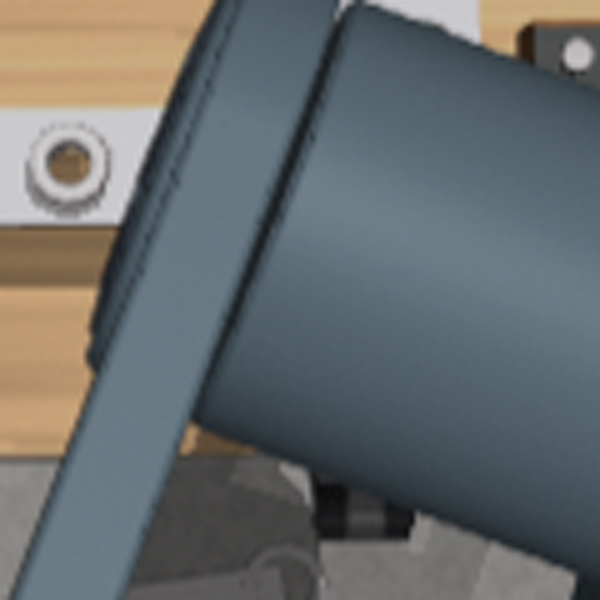

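```bash
python3 - <<'E'
from h import *
print(onz("top",(300+69.5/5-.5,220+163.5/5-.5),.115), onz("scene",(220+540/6,160+380/6),.115))
# notch in scene: mid of prong tips and root
for z in [.095]:
  for uv in((220+78/6,160+425/6),(220+195/6,160+455/6),(220+148/6,160+395/6),(220+130/6,160+497/6)):print(onz("scene",uv,z))
print(proj("scene",[(.4895,-.0685,.095)]))
E
```

```text
[0.54204622 0.02258233 0.115     ] [0.5457092  0.02196329 0.115     ]
[ 0.47143162 -0.08132856  0.095     ]
[ 0.49992066 -0.06060066  0.095     ]
[ 0.47154187 -0.05945503  0.095     ]
[ 0.50428238 -0.08307499  0.095     ]
[[245.14718379 234.06703047]]
```

Call:
{"method": "servo_tool", "body": {"series": [0.1, 0.16, -0.17, -0.004, -0.005, 0, -1, 0, 0, 0, -0.003, -0.004, 0, -1, 0, 0, 0, 0, 0, 0, -1, 0, 0, 0, 0, 0, 0, -1, 0, 0, 0, 0, 0, -0.007, -1, 0, 0, 0, 0, 0, -0.007, -1, 0, 0, 0, 0, 0, -0.007, -1, 0, 0, 0, 0, 0, -0.007, -1, 0, 0, 0, 0, 0, 0, -1, 0, 0, 0, 0, 0, 0, -1]}}

```text
t: 10.65
tool_pos: [0.4907, -0.0648, 0.1669]
tool_rot: [-3.14, -0.003, 1.591]
wrist_force: [-0.7, 0.2, 0.1]
finger_gap: 0.026
```

```bash
python3 - <<'E'
from h import *
delta((.4894,-.0687,.1))
s=save("scene","s9.png")
a=cv2.resize(s[160:260,200:300],None,fx=6,fy=6,interpolation=cv2.INTER_CUBIC);cv2.imwrite("pics/s9c.png",a[:,:,::-1])
E
```

```text
t 10.65 pos [ 0.4907 -0.0648  0.1669] rot [-1.7994e+02 -1.6000e-01  9.1150e+01] F [-0.7  0.2  0.1] gap 0.026
turn [-0.16 -0.07 -0.25] shift [-0.0013 -0.0039 -0.0669]
```

View pics/s9c.png

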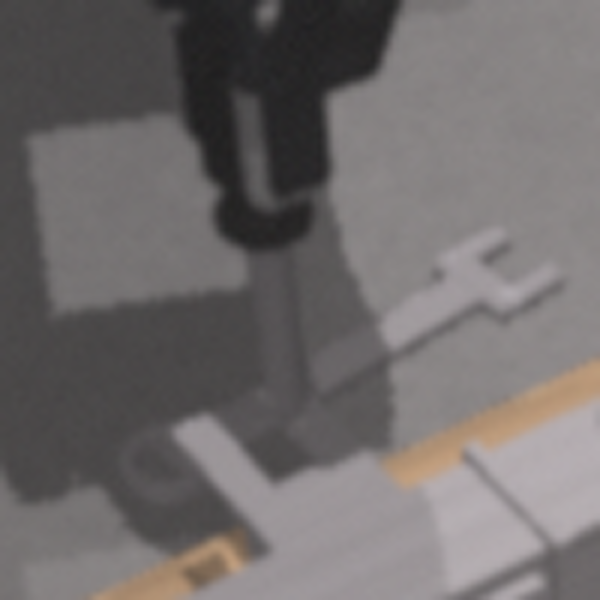

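Call:
{"method": "servo_tool", "body": {"series": [-0.1, -0.07, -0.2, -0.001, -0.003, 0, -1, 0, 0, 0, -0.001, -0.002, 0, -1, 0, 0, 0, 0, 0, 0, -1, 0, 0, 0, 0, 0, 0, -1, 0, 0, 0, 0, 0, 0, -1, 0, 0, 0, 0, 0, 0, -1, 0, 0, 0, 0, 0, 0, -1, 0, 0, 0, 0, 0, 0, -1, 0, 0, 0, 0, 0, 0, -1, 0, 0, 0, 0, 0, 0, -1]}}

```text
t: 11.7
tool_pos: [0.4893, -0.0707, 0.1682]
tool_rot: [3.139, 0.0, 1.587]
wrist_force: [0.6, 1.7, -0.3]
finger_gap: 0.0258
```

```bash
python3 - <<'E'
from h import *
delta((.4894,-.0687,.1))
s=save("scene","s10.png")
a=cv2.resize(s[160:260,200:300],None,fx=6,fy=6,interpolation=cv2.INTER_CUBIC);cv2.imwrite("pics/s10c.png",a[:,:,::-1])
E
```

```text
t 11.7 pos [ 0.4893 -0.0707  0.1682] rot [1.7986e+02 1.0000e-02 9.0920e+01] F [ 0.6  1.7 -0.3] gap 0.0258
turn [ 0.01  0.14 -0.02] shift [ 0.0001  0.002  -0.0682]
```

View pics/s10c.png

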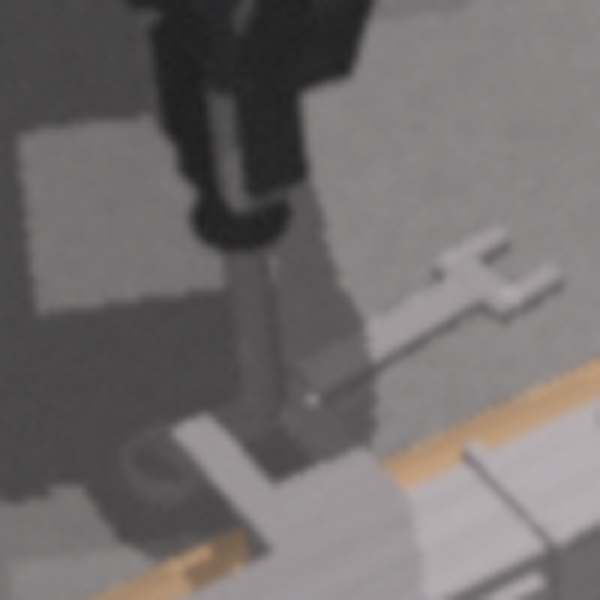

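Call:
{"method": "servo_tool", "body": {"series": [0, 0.1, 0, 0, 0.002, 0, -1, 0, 0, 0, 0, 0, 0, -1, 0, 0, 0, 0, 0, 0, -1, 0, 0, 0, 0, 0, 0, -1, 0, 0, 0, 0, 0, 0, -1, 0, 0, 0, 0, 0, 0, -1, 0, 0, 0, 0, 0, -0.005, -1, 0, 0, 0, 0, 0, -0.005, -1, 0, 0, 0, 0, 0, 0, -1, 0, 0, 0, 0, 0, 0, -1]}}

```text
t: 12.75
tool_pos: [0.489, -0.0683, 0.1569]
tool_rot: [-3.141, -0.0, 1.587]
wrist_force: [0.3, 0.2, -1.2]
finger_gap: 0.0261
```

```bash
python3 - <<'E'
from h import *
delta((.4894,-.0687,.1))
E
```

```text
t 12.75 pos [ 0.489  -0.0683  0.1569] rot [-1.7999e+02 -1.0000e-02  9.0920e+01] F [ 0.3  0.2 -1.2] gap 0.0261
turn [-0.01 -0.01 -0.02] shift [ 0.0004 -0.0004 -0.0569]
```

Call:
{"method": "servo_tool", "body": {"series": [0, 0, 0, 0, 0, -0.005, -1, 0, 0, 0, 0, 0, -0.005, -1, 0, 0, 0, 0, 0, -0.006, -1, 0, 0, 0, 0, 0, -0.006, -1, 0, 0, 0, 0, 0, -0.006, -1, 0, 0, 0, 0, 0, -0.006, -1, 0, 0, 0, 0, 0, -0.006, -1, 0, 0, 0, 0, 0, -0.005, -1, 0, 0, 0, 0, 0, 0, -1, 0, 0, 0, 0, 0, 0, -1]}}

```text
t: 13.75
tool_pos: [0.4884, -0.0681, 0.1071]
tool_rot: [-3.14, -0.001, 1.587]
wrist_force: [-0.4, 0.1, -1.3]
finger_gap: 0.0263
```

```bash
python3 - <<'E'
from h import *
delta((.4894,-.0687,.089))
s=save("scene","s11.png")
a=cv2.resize(s[160:260,200:300],None,fx=6,fy=6,interpolation=cv2.INTER_CUBIC);cv2.imwrite("pics/s11c.png",a[:,:,::-1])
E
```

```text
t 13.75 pos [ 0.4884 -0.0681  0.1071] rot [-1.7991e+02 -5.0000e-02  9.0920e+01] F [-0.4  0.1 -1.3] gap 0.0263
turn [-0.04 -0.09 -0.02] shift [ 0.001  -0.0006 -0.0181]
```

View pics/s11c.png

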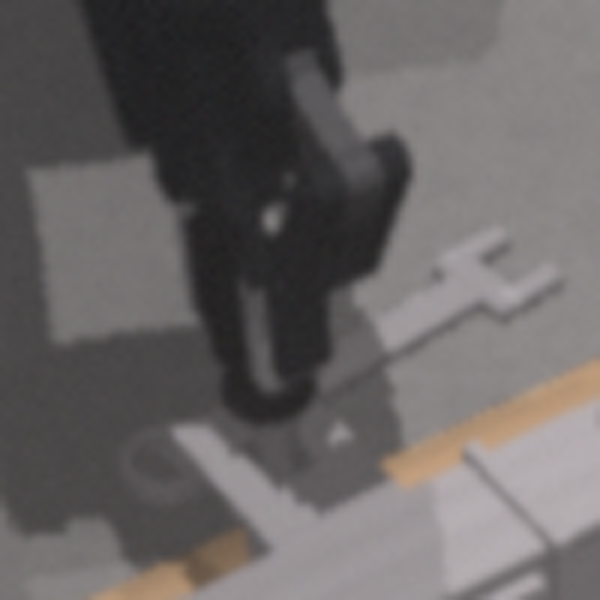

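Call:
{"method": "servo_tool", "body": {"series": [0, 0, 0, 0.001, 0, -0.005, -1, 0, 0, 0, 0, 0, -0.004, -1, 0, 0, 0, 0, 0, -0.003, -1, 0, 0, 0, 0, 0, -0.002, -1, 0, 0, 0, 0, 0, -0.002, -1, 0, 0, 0, 0, 0, -0.001, -1, 0, 0, 0, 0, 0, 0, -1, 0, 0, 0, 0, 0, 0, -1, 0, 0, 0, 0, 0, 0, -1, 0, 0, 0, 0, 0, 0, -1]}}

```text
t: 14.8
tool_pos: [0.4902, -0.0684, 0.0895]
tool_rot: [3.142, -0.0, 1.587]
wrist_force: [0.2, -0.3, -1.7]
finger_gap: 0.0262
```

```bash
python3 - <<'E'
from h import *
delta((.4894,-.0687,.089))
s=save("scene","s12.png")
a=cv2.resize(s[160:260,200:300],None,fx=6,fy=6,interpolation=cv2.INTER_CUBIC);cv2.imwrite("pics/s12c.png",a[:,:,::-1])
E
```

```text
t 14.8 pos [ 0.4902 -0.0684  0.0895] rot [ 1.7999e+02 -1.0000e-02  9.0920e+01] F [ 0.2 -0.3 -1.7] gap 0.0262
turn [-0.01  0.01 -0.02] shift [-0.0008 -0.0003 -0.0005]
```

View pics/s12c.png

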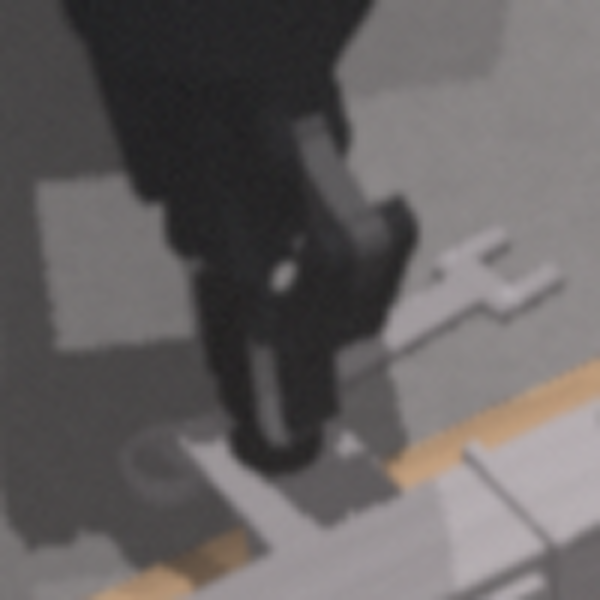

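Call:
{"method": "servo_tool", "body": {"series": [0, 0, 0, 0, 0, -0.001, -1, 0, 0, 0, 0, 0, -0.001, -1, 0, 0, 0, 0, 0, 0, -1, 0, 0, 0, 0, 0, 0, -1, 0, 0, 0, 0, 0, 0, -1, 0, 0, 0, 0, 0, 0, -1, 0, 0, 0, 0, 0, 0, -1, 0, 0, 0, 0, 0, 0, -1, 0, 0, 0, 0, 0, 0, -1, 0, 0, 0, 0, 0, 0, -1]}}

```text
t: 15.85
tool_pos: [0.4907, -0.0686, 0.0889]
tool_rot: [3.141, 0.001, 1.587]
wrist_force: [-0.7, -0.9, -0.4]
finger_gap: 0.0261
```

Call:
{"method": "servo_tool", "body": {"series": [0, 0, 0, 0, 0, 0, -0.2, 0, 0, 0, 0, 0, 0, 0, 0, 0, 0, 0, 0, 0, 0.2, 0, 0, 0, 0, 0, 0, 0.4, 0, 0, 0, 0, 0, 0, 0.4, 0, 0, 0, 0, 0, 0, 0.4, 0, 0, 0, 0, 0, 0.008, 0.4, 0, 0, 0, 0, 0, 0.012, 0.4, 0, 0, 0, 0, 0, 0.015, 0.4, 0, 0, 0, 0, 0, 0.02, 0.4]}}

```text
t: 16.85
tool_pos: [0.489, -0.068, 0.1453]
tool_rot: [-3.138, -0.001, 1.587]
wrist_force: [1.0, 0.2, 0.5]
finger_gap: 0.0597
```

```bash
python3 - <<'E'
from h import *
delta((.5395,.104,.2))
s=save("scene","s13.png");save("top","t13.png")
a=cv2.resize(s[130:280,200:400],None,fx=4,fy=4,interpolation=cv2.INTER_CUBIC);cv2.imwrite("pics/s13c.png",a[:,:,::-1])
E
```

```text
t 16.85 pos [ 0.489  -0.068   0.1453] rot [-1.7981e+02 -7.0000e-02  9.0930e+01] F [1.  0.2 0.5] gap 0.0597
turn [-0.07 -0.19 -0.03] shift [0.0505 0.172  0.0547]
```

View pics/s13c.png

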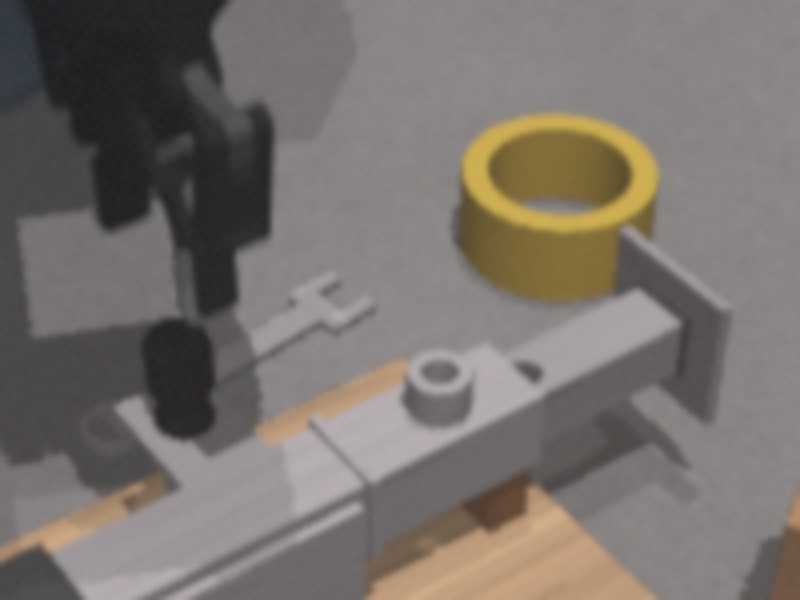

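Pin parked: it stands upright in the notch (scene about (245,224)) with the collar on the tab, and the boss is empty. Next is the leg.

Call:
{"method": "servo_tool", "body": {"series": [0, 0, 0, 0, 0, 0.018, 1, 0, 0, 0, 0, 0, 0.018, 1, 0, -0.1, 0, 0.004, 0.015, 0, 1, 0, -0.1, 0, 0.009, 0.03, 0, 1, 0, 0, 0, 0.009, 0.03, 0, 1, 0, 0, 0, 0.009, 0.03, 0, 1, 0, 0, 0, 0.009, 0.03, 0, 1, 0, 0, 0, 0.006, 0.02, 0, 1, 0, 0, 0, 0.003, 0.01, 0, 1, 0, 0, 0, 0, 0, 0, 1]}}

```text
t: 17.95
tool_pos: [0.5418, 0.1012, 0.1873]
tool_rot: [3.131, 0.003, 1.584]
wrist_force: [-0.7, -2.2, -0.4]
finger_gap: 0.0856
```

```bash
python3 - <<'E'
from h import *
delta((.5404,.1047,.1))
E
```

```text
t 17.95 pos [0.5418 0.1012 0.1873] rot [179.37   0.19  90.77] F [-0.7 -2.2 -0.4] gap 0.0856
turn [0.18 0.64 0.13] shift [-0.0014  0.0035 -0.0873]
```

Call:
{"method": "servo_tool", "body": {"series": [0.1, 0.3, 0.1, 0, 0.001, 0, 1, 0, 0, 0, 0, 0, 0, 1, 0, 0, 0, 0, 0, -0.012, 1, 0, 0, 0, 0, 0, -0.015, 1, 0, 0, 0, 0, 0, -0.015, 1, 0, 0, 0, 0, 0, -0.015, 1, 0, 0, 0, 0, 0, -0.012, 1, 0, 0, 0, 0, 0, -0.005, 1, 0, 0, 0, 0, 0, 0, 1, 0, 0, 0, 0, 0, 0, 1]}}

```text
t: 18.95
tool_pos: [0.5398, 0.0952, 0.1067]
tool_rot: [3.139, 0.003, 1.578]
wrist_force: [0.1, 0.3, -0.8]
finger_gap: 0.0851
```

```bash
python3 - <<'E'
from h import *
delta((.5404,.1047,.04))
s=save("scene","s14.png");save("top","t14.png")
a=cv2.resize(s[100:250,250:450],None,fx=4,fy=4,interpolation=cv2.INTER_CUBIC);cv2.imwrite("pics/s14c.png",a[:,:,::-1])
E
```

```text
t 18.95 pos [0.5398 0.0952 0.1067] rot [1.7983e+02 1.7000e-01 9.0400e+01] F [ 0.1  0.3 -0.8] gap 0.0851
turn [0.17 0.17 0.5 ] shift [ 0.0006  0.0095 -0.0667]
```

View pics/s14c.png

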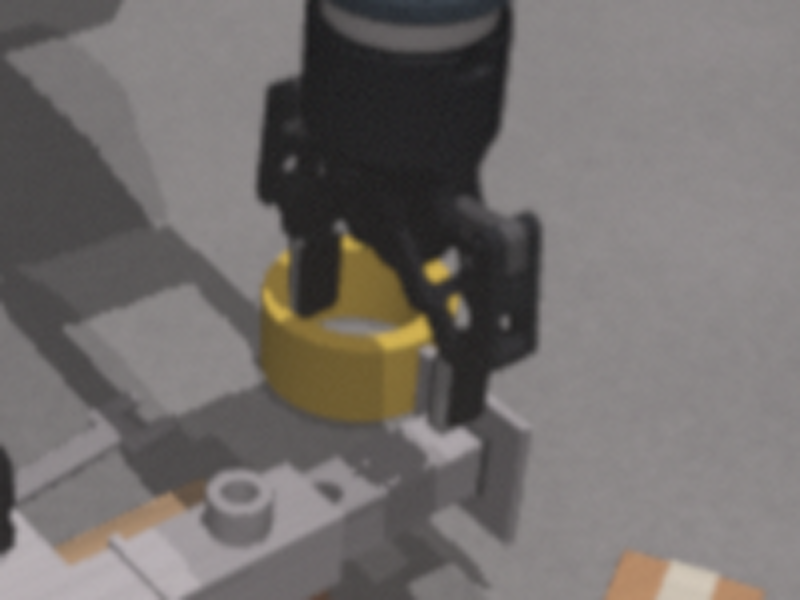

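Call:
{"method": "servo_tool", "body": {"series": [0.1, 0.1, 0.4, 0, 0.005, 0, 1, 0, 0, 0, 0, 0.004, 0, 1, 0, 0, 0, 0, 0, 0, 1, 0, 0, 0, 0, 0, 0, 1, 0, 0, 0, 0, 0, -0.008, 1, 0, 0, 0, 0, 0, -0.01, 1, 0, 0, 0, 0, 0, -0.01, 1, 0, 0, 0, 0, 0, -0.005, 1, 0, 0, 0, 0, 0, 0, 1, 0, 0, 0, 0, 0, 0, 1]}}

```text
t: 20.05
tool_pos: [0.5405, 0.1055, 0.0719]
tool_rot: [3.138, 0.001, 1.586]
wrist_force: [-0.4, -0.0, -0.2]
finger_gap: 0.0853
```

```bash
python3 - <<'E'
from h import *
delta((.5404,.1047,.04))
s=save("scene","s15.png");save("top","t15.png")
a=cv2.resize(s[100:250,250:450],None,fx=4,fy=4,interpolation=cv2.INTER_CUBIC);cv2.imwrite("pics/s15c.png",a[:,:,::-1])
p=ctrl.observe()["tool_pos"]
for z in (.055,.065,.075,.085,.095,.105):print(z,(proj("scene",[(p[0],p[1],z)])-[250,100])*4)
E
```

```text
t 20.05 pos [0.5405 0.1055 0.0719] rot [1.7981e+02 7.0000e-02 9.0890e+01] F [-0.4 -0.  -0.2] gap 0.0853
turn [0.06 0.19 0.01] shift [-0.0001 -0.0008 -0.0319]
0.055 [[384.31050844 515.30688779]]
0.065 [[385.78904695 498.96033717]]
0.075 [[387.29197978 482.33443069]]
0.085 [[388.81987961 465.42233285]]
0.095 [[390.37333575 448.21699791]]
0.105 [[391.95295464 430.71116249]]
```

View pics/s15c.png

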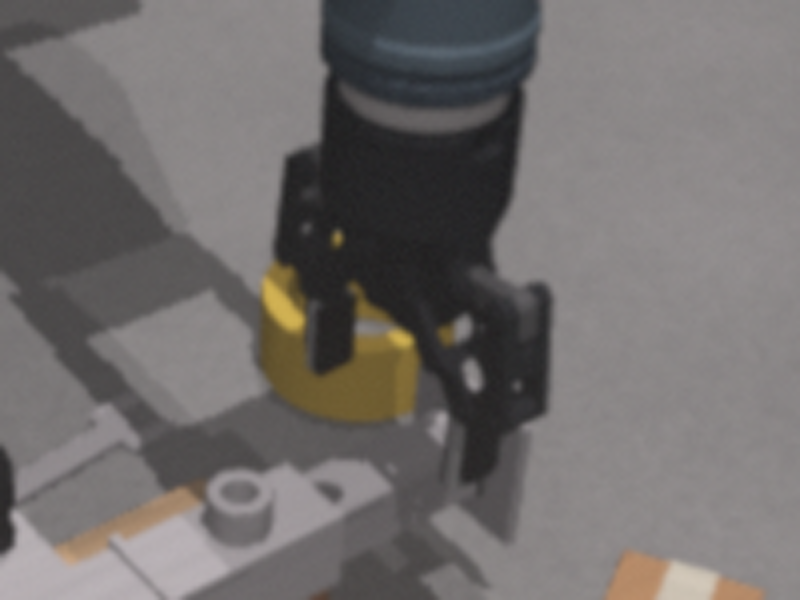

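Call:
{"method": "servo_tool", "body": {"series": [0, 0.1, 0, 0, 0, -0.008, 1, 0, 0, 0, 0, 0, -0.009, 1, 0, 0, 0, 0, 0, -0.009, 1, 0, 0, 0, 0, 0, -0.006, 1, 0, 0, 0, 0, 0, -0.003, 1, 0, 0, 0, 0, 0, 0, 1, 0, 0, 0, 0, 0, 0, 1, 0, 0, 0, 0, 0, 0, 1, 0, 0, 0, 0, 0, 0, 1, 0, 0, 0, 0, 0, 0, 1]}}

```text
t: 21.15
tool_pos: [0.5415, 0.1055, 0.0351]
tool_rot: [3.138, 0.001, 1.586]
wrist_force: [0.2, -0.1, 0.1]
finger_gap: 0.0857
```

```bash
python3 - <<'E'
from h import *
delta((.5404,.1047,.034))
s=save("scene","s16.png");save("top","t16.png")
a=cv2.resize(s[100:250,250:450],None,fx=4,fy=4,interpolation=cv2.INTER_CUBIC);cv2.imwrite("pics/s16c.png",a[:,:,::-1])
E
```

```text
t 21.15 pos [0.5415 0.1055 0.0351] rot [1.7977e+02 7.0000e-02 9.0890e+01] F [ 0.2 -0.1  0.1] gap 0.0857
turn [0.06 0.23 0.01] shift [-0.0011 -0.0008 -0.0011]
```

View pics/s16c.png

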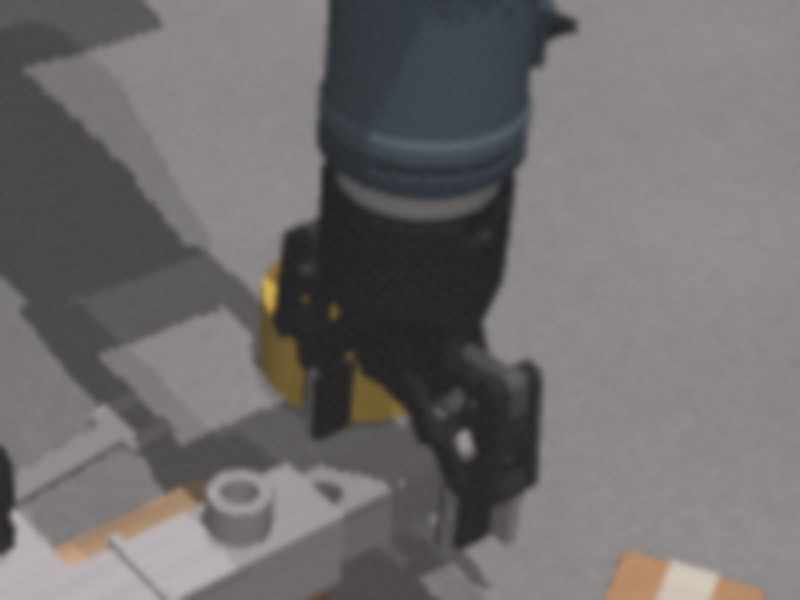

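View pics/t16.png

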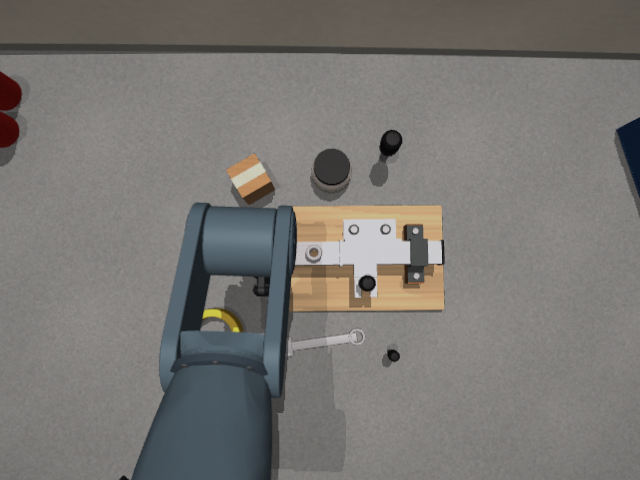

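Call:
{"method": "servo_tool", "body": {"series": [0, 0.2, 0, -0.001, 0, 0, 0.5, 0, 0, 0, 0, 0, 0, 0, 0, 0, 0, 0, 0, 0, -0.3, 0, 0, 0, 0, 0, 0, -1, 0, 0, 0, 0, 0, 0, -1, 0, 0, 0, 0, 0, 0, -1, 0, 0, 0, 0, 0, 0, -1, 0, 0, 0, 0, 0, 0, -1, 0, 0, 0, 0, 0, 0, -1, 0, 0, 0, 0, 0, 0, -1], "newtons": 100}}

```text
t: 22.25
tool_pos: [0.5413, 0.1055, 0.0358]
tool_rot: [3.14, 0.001, 1.587]
wrist_force: [-0.1, -0.5, -0.3]
finger_gap: 0.0282
```

```bash
python3 - <<'E'
from h import *
delta((.5404,.1047,.034))
s=save("scene","s17.png")
a=cv2.resize(s[100:250,250:450],None,fx=4,fy=4,interpolation=cv2.INTER_CUBIC);cv2.imwrite("pics/s17c.png",a[:,:,::-1])
E
```

```text
t 22.25 pos [0.5413 0.1055 0.0358] rot [1.7989e+02 7.0000e-02 9.0920e+01] F [-0.1 -0.5 -0.3] gap 0.0282
turn [ 0.07  0.11 -0.02] shift [-0.0009 -0.0008 -0.0018]
```

View pics/s17c.png

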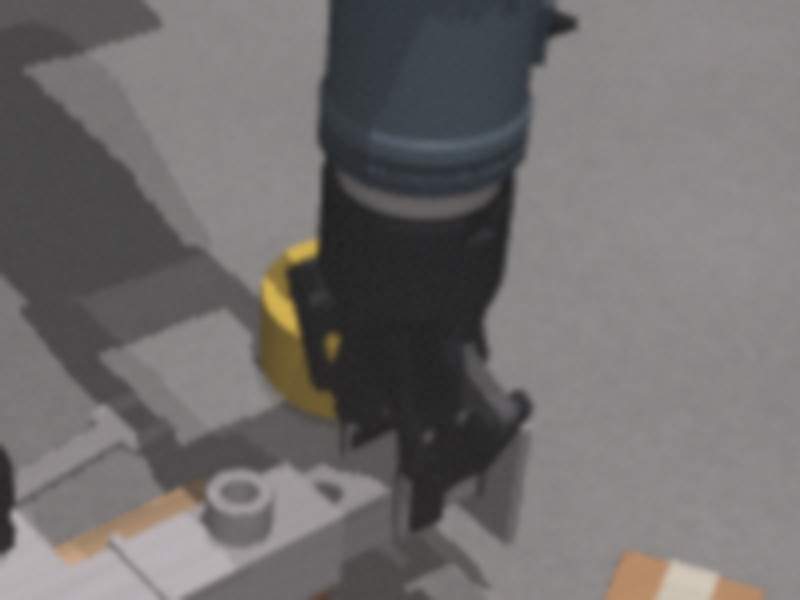

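Call:
{"method": "servo_tool", "body": {"series": [0, 0.1, 0, 0, 0.004, 0, -1, 0, 0, 0, 0, 0.008, 0, -1, 0, 0, 0, 0, 0.01, 0, -1, 0, 0, 0, 0, 0.01, 0, -1, 0, 0, 0, 0, 0.01, 0, -1, 0, 0, 0, 0, 0.008, 0, -1, 0, 0, 0, 0, 0.005, 0, -1, 0, 0, 0, 0, 0, 0, -1, 0, 0, 0, 0, 0, 0, -1, 0, 0, 0, 0, 0, 0, -1]}}

```text
t: 23.3
tool_pos: [0.5402, 0.1393, 0.0358]
tool_rot: [-3.135, 0.036, 1.587]
wrist_force: [-2.1, -10.3, 1.9]
finger_gap: 0.0285
```

```bash
python3 - <<'E'
from h import *
delta((.5399,.1955,.0358))
s=save("scene","s18.png");save("top","t18.png")
a=cv2.resize(s[100:250,250:450],None,fx=4,fy=4,interpolation=cv2.INTER_CUBIC);cv2.imwrite("pics/s18c.png",a[:,:,::-1])
E
```

```text
t 23.3 pos [0.5402 0.1393 0.0358] rot [-179.6     2.04   90.91] F [ -2.1 -10.3   1.9] gap 0.0285
turn [ 2.04 -0.36 -0.01] shift [-0.0003  0.0562 -0.    ]
```

View pics/s18c.png

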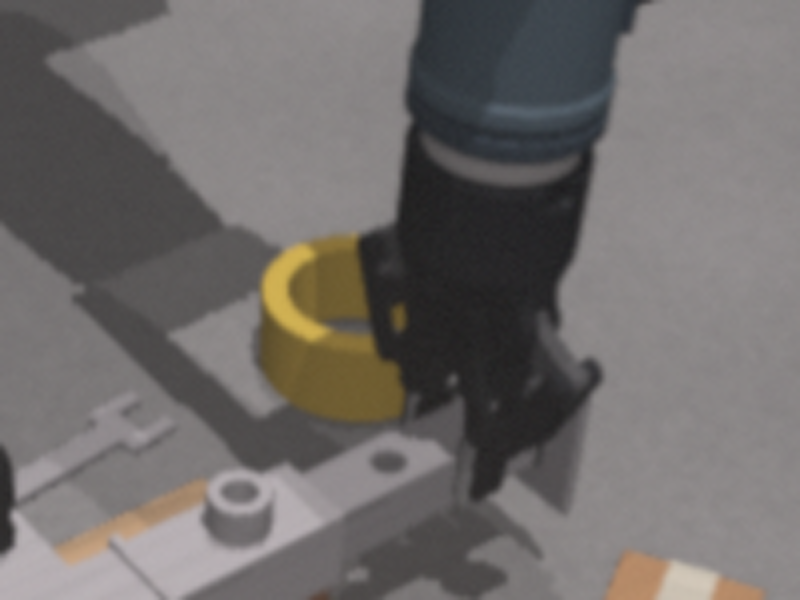

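Call:
{"method": "servo_tool", "body": {"series": [0.6, -0.1, 0, 0, 0.008, 0, -1, 0.6, -0.1, 0, 0, 0.008, 0, -1, 0.6, 0, 0, 0, 0.008, 0, -1, 0.6, 0, 0, 0, 0.008, 0, -1, 0.6, 0, 0, 0, 0.008, 0, -1, 0.5, 0, 0, 0, 0.006, 0, -1, 0.4, 0, 0, 0, 0.003, 0, -1, 0.3, 0, 0, 0, 0.001, 0, -1, 0.3, 0, 0, 0, 0.001, 0, -1, 0.3, 0, 0, 0, 0.001, 0, -1]}}

```text
t: 24.4
tool_pos: [0.5396, 0.1594, 0.0358]
tool_rot: [-3.131, 0.004, 1.592]
wrist_force: [-3.7, -11.7, 3.3]
finger_gap: 0.029
```

```bash
python3 - <<'E'
from h import *
delta((.5399,.1955,.0358))
s=save("scene","s19.png");save("top","t19.png");delta()
a=cv2.resize(s[100:250,250:450],None,fx=4,fy=4,interpolation=cv2.INTER_CUBIC);cv2.imwrite("pics/s19c.png",a[:,:,::-1])
E
```

```text
t 24.4 pos [0.5396 0.1594 0.0358] rot [-179.4     0.24   91.2 ] F [ -3.7 -11.7   3.3] gap 0.029
turn [ 0.25 -0.6  -0.3 ] shift [0.0003 0.0361 0.    ]
t 24.5 pos [0.5396 0.1591 0.0358] rot [-179.39    0.27   91.19] F [ -4.  -13.1   3.7] gap 0.0285
turn [ 0.28 -0.61 -0.29] shift None
```

View pics/s19c.png

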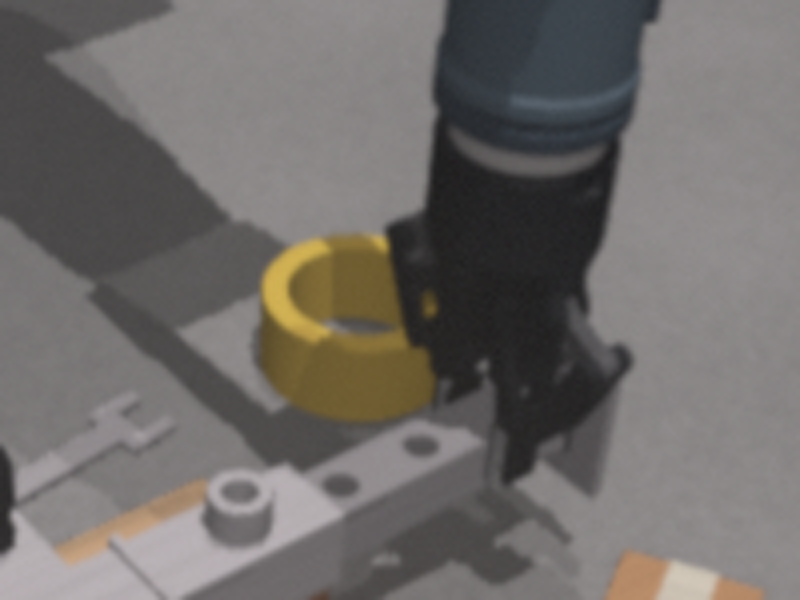

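View pics/t19.png

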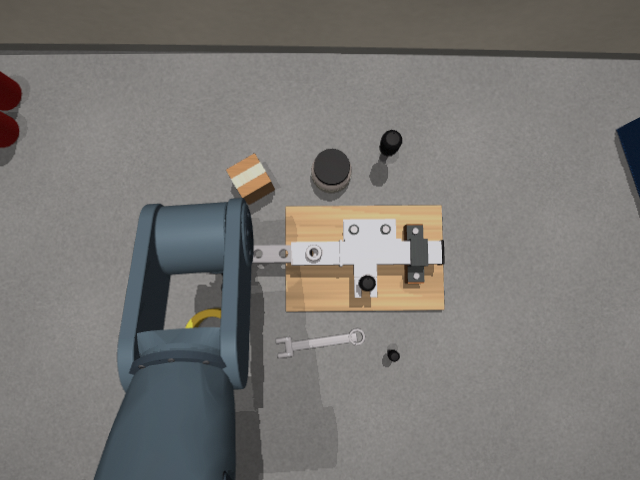

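Call:
{"method": "servo_tool", "body": {"series": [0.2, -0.3, -0.1, 0, 0.009, 0, -1, 0.4, -0.2, -0.1, 0, 0.009, 0, -1, 0.4, 0, 0, 0, 0.009, 0, -1, 0.4, 0, 0, 0, 0.009, 0, -1, 0.4, 0, 0, 0, 0.008, 0, -1, 0.4, 0, 0, 0, 0.007, 0, -1, 0.4, 0, 0, 0, 0.006, 0, -1, 0.4, 0, 0, 0, 0.005, 0, -1, 0.4, 0, 0, 0, 0.004, 0, -1, 0.4, 0, 0, 0, 0.003, 0, -1]}}

```text
t: 25.5
tool_pos: [0.539, 0.1885, 0.0358]
tool_rot: [-3.129, 0.005, 1.593]
wrist_force: [-4.7, -14.1, 4.3]
finger_gap: 0.0288
```

```bash
python3 - <<'E'
from h import *
delta((.5399,.1955,.0358))
s=save("scene","s20.png");t=save("top","t20.png");delta()
a=cv2.resize(s[170:250,290:390],None,fx=8,fy=7,interpolation=cv2.INTER_CUBIC);cv2.imwrite("pics/s20c.png",a[:,:,::-1])
a=cv2.resize(t[220:290,220:320],None,fx=8,fy=8,interpolation=cv2.INTER_CUBIC);cv2.imwrite("pics/t20c.png",a[:,:,::-1])
E
```

```text
t 25.5 pos [0.539  0.1885 0.0358] rot [-179.28    0.29   91.24] F [ -4.7 -14.1   4.3] gap 0.0288
turn [ 0.3  -0.71 -0.34] shift [ 0.0009  0.007  -0.    ]
t 25.6 pos [0.539  0.1884 0.0358] rot [-179.28    0.3    91.24] F [ -3.6 -15.    4. ] gap 0.0285
turn [ 0.31 -0.72 -0.34] shift None
```

View pics/s20c.png

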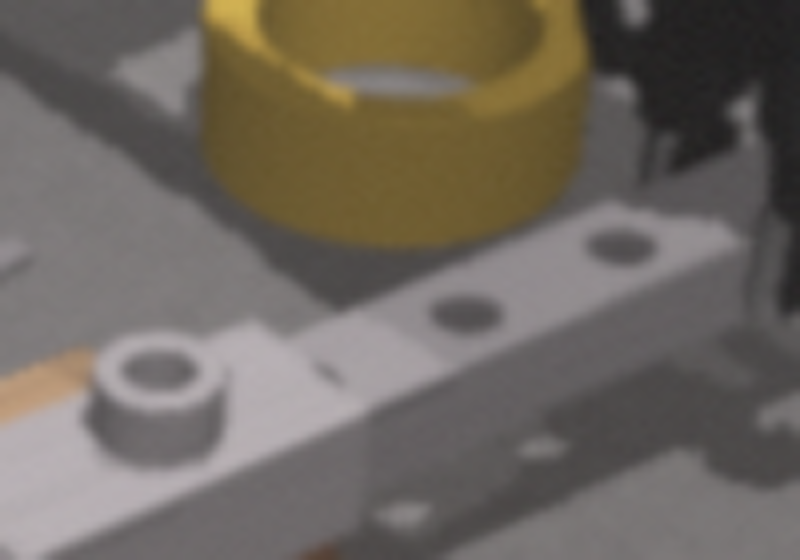

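View pics/t20c.png

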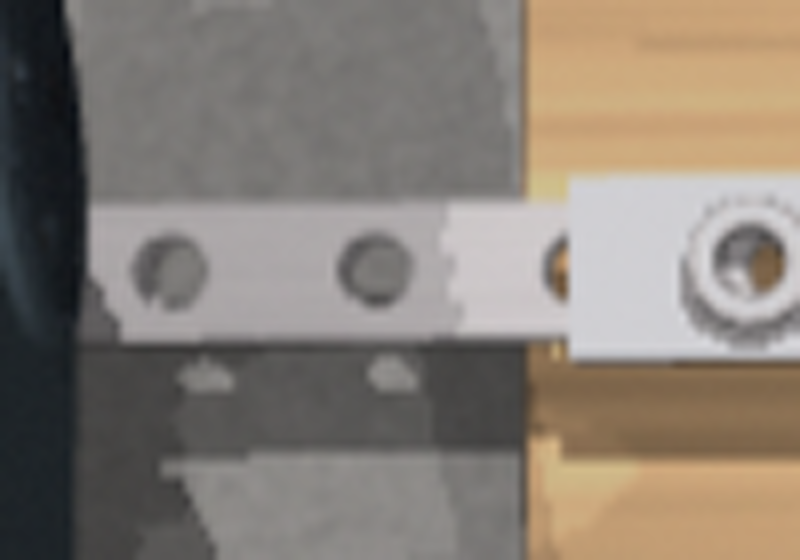

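Call:
{"method": "servo_tool", "body": {"series": [0.4, -0.3, -0.1, 0, 0.006, 0, -1, 0.4, -0.2, -0.1, 0, 0.006, 0, -1, 0.4, 0, 0, 0, 0.006, 0, -1, 0.4, 0, 0, 0, 0.005, 0, -1, 0.4, 0, 0, 0, 0.004, 0, -1, 0.4, 0, 0, 0, 0.003, 0, -1, 0.4, 0, 0, 0, 0.003, 0, -1, 0.4, 0, 0, 0, 0.003, 0, -1, 0.4, 0, 0, 0, 0.003, 0, -1, 0.4, 0, 0, 0, 0.003, 0, -1]}}

```text
t: 26.6
tool_pos: [0.539, 0.1907, 0.0358]
tool_rot: [-3.129, 0.001, 1.592]
wrist_force: [-4.6, -14.2, 3.6]
finger_gap: 0.0285
```

```bash
cat > look.py <<'E'
import sys
from h import *
k=sys.argv[1]
delta((.5399,.1955,.0358))
s=save("scene",f"s{k}.png");t=save("top",f"t{k}.png");delta()
a=cv2.resize(s[170:250,290:390],None,fx=8,fy=7,interpolation=cv2.INTER_CUBIC);cv2.imwrite(f"pics/s{k}c.png",a[:,:,::-1])
a=cv2.resize(t[220:290,220:320],None,fx=8,fy=8,interpolation=cv2.INTER_CUBIC);cv2.imwrite(f"pics/t{k}c.png",a[:,:,::-1])
E
python3 look.py 21
```

```text
t 26.6 pos [0.539  0.1907 0.0358] rot [-1.7929e+02  5.0000e-02  9.1230e+01] F [ -4.6 -14.2   3.6] gap 0.0285
turn [ 0.06 -0.71 -0.33] shift [ 0.0009  0.0048 -0.    ]
t 26.7 pos [0.5389 0.1905 0.0358] rot [-1.7928e+02  6.0000e-02  9.1230e+01] F [ -4.7 -15.    4.4] gap 0.0289
turn [ 0.07 -0.72 -0.33] shift None
```

View pics/s21c.png

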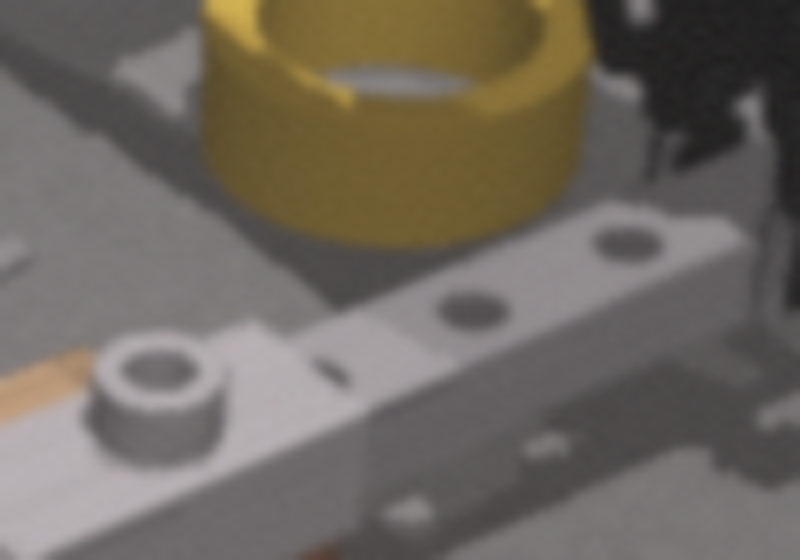

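View pics/t21c.png

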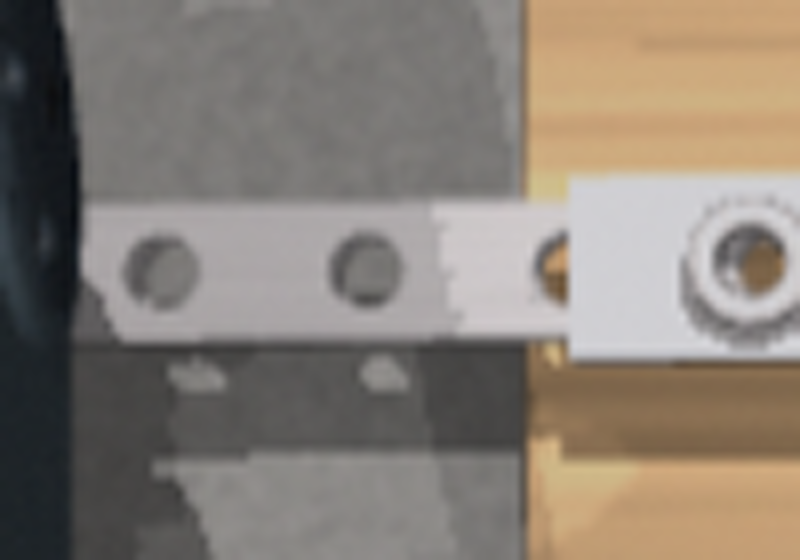

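Call:
{"method": "servo_tool", "body": {"series": [0.3, -0.4, -0.2, 0, 0.007, 0, -1, 0.3, -0.2, -0.1, 0, 0.007, 0, -1, 0.3, 0, 0, 0, 0.007, 0, -1, 0.3, 0, 0, 0, 0.007, 0, -1, 0.3, 0, 0, 0, 0.006, 0, -1, 0.3, 0, 0, 0, 0.005, 0, -1, 0.3, 0, 0, 0, 0.004, 0, -1, 0.3, 0, 0, 0, 0.004, 0, -1, 0.3, 0, 0, 0, 0.004, 0, -1, 0.3, 0, 0, 0, 0.004, 0, -1]}}

```text
t: 27.7
tool_pos: [0.5387, 0.2026, 0.0358]
tool_rot: [-3.128, 0.019, 1.592]
wrist_force: [-5.7, -18.4, 4.8]
finger_gap: 0.0286
```

```bash
python3 look.py 22
```

```text
t 27.7 pos [0.5387 0.2026 0.0358] rot [-179.21    1.11   91.2 ] F [ -5.7 -18.4   4.8] gap 0.0286
turn [ 1.12 -0.77 -0.29] shift [ 0.0012 -0.0071 -0.    ]
t 27.8 pos [0.5386 0.2025 0.0358] rot [-179.21    1.11   91.2 ] F [ -6.4 -18.2   4.4] gap 0.0289
turn [ 1.13 -0.77 -0.29] shift None
```

View pics/s22c.png

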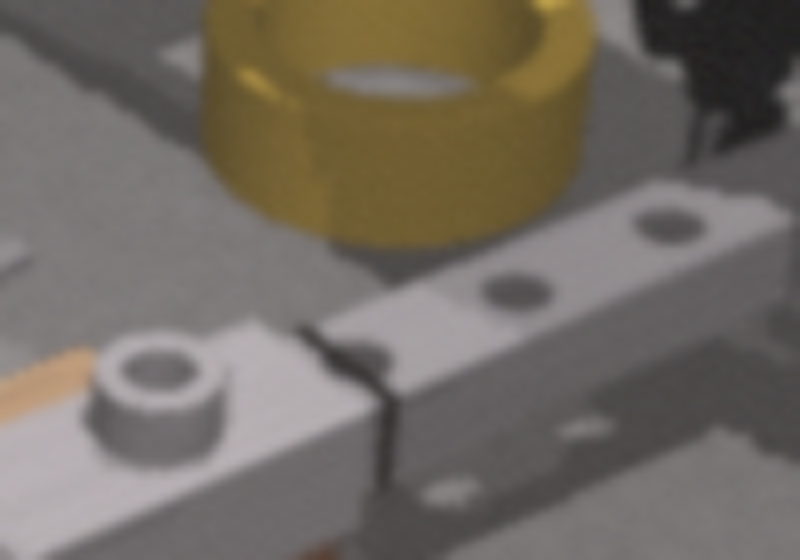

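View pics/t22c.png

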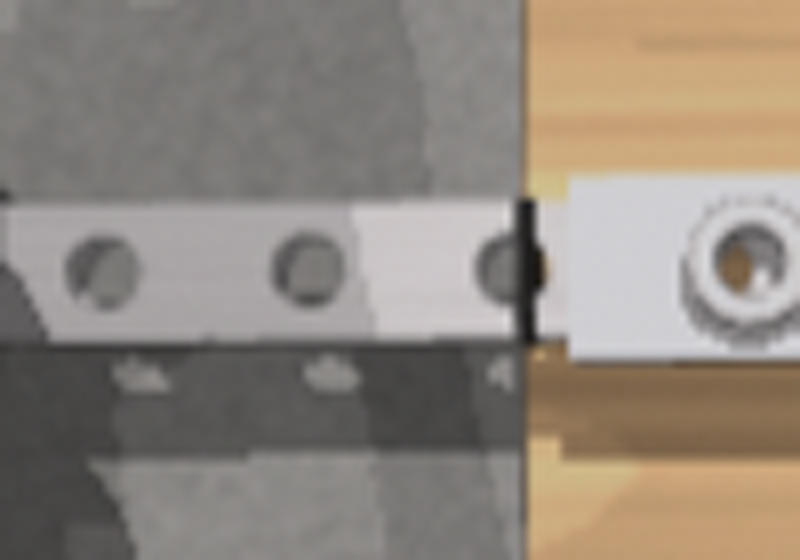

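Call:
{"method": "servo_tool", "body": {"series": [0.4, -0.4, -0.2, 0, 0, 0, -1, 0.4, -0.2, -0.1, 0, 0.001, 0, -1, 0.4, 0, 0, 0, 0.0035, 0, -1, 0.4, 0, 0, 0, 0.0035, 0, -1, 0.4, 0, 0, 0, 0.0035, 0, -1, 0.4, 0, 0, 0, 0.0035, 0, -1, 0.4, 0, 0, 0, 0.0035, 0, -1, 0.4, 0, 0, 0, 0.0035, 0, -1, 0.4, 0, 0, 0, 0.0035, 0, -1, 0.4, 0, 0, 0, 0.0035, 0, -1]}}

```text
t: 28.8
tool_pos: [0.5388, 0.1955, 0.0358]
tool_rot: [-3.13, 0.007, 1.592]
wrist_force: [-4.7, -14.6, 3.6]
finger_gap: 0.0286
```

```bash
python3 look.py 23
```

```text
t 28.8 pos [0.5388 0.1955 0.0358] rot [-179.35    0.38   91.2 ] F [ -4.7 -14.6   3.6] gap 0.0286
turn [ 0.4  -0.65 -0.3 ] shift [ 0.0011 -0.      0.    ]
t 28.9 pos [0.5389 0.1955 0.0358] rot [-179.35    0.39   91.2 ] F [ -4.3 -14.3   4.5] gap 0.0287
turn [ 0.4  -0.64 -0.29] shift None
```

View pics/t23c.png

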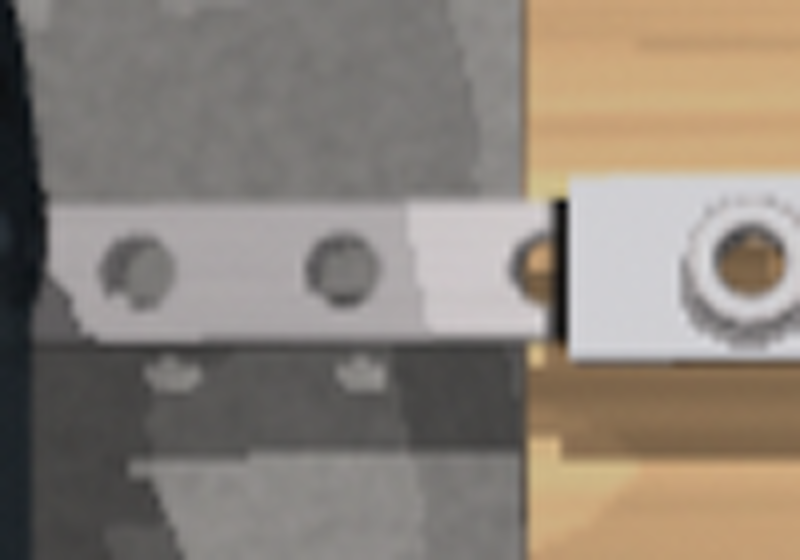

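```bash
python3 - <<'E'
import cv2,numpy as np
t=cv2.imread("pics/t23.png",0);s=cv2.imread("pics/s23.png")
print(t[246:262:3,284:296])
cv2.imwrite("pics/s23d.png",cv2.resize(s[180:260,280:380],None,fx=8,fy=7,interpolation=cv2.INTER_NEAREST))
cv2.imwrite("pics/s23e.png",s)
E
```

```text
[[202 202 203 202 168  73  31 192 206 206 207 207]
 [197 183 153 122 112  53  31 193 207 207 208 207]
 [108  86 153 161 135  61  31 192 207 207 207 207]
 [137  89  96 100  85  44  32 191 207 207 207 207]
 [199 198 185 167 116  51  31 192 208 207 207 207]
 [180 180 179 181 114  49  31 191 207 207 207 207]]
```

View pics/s23d.png

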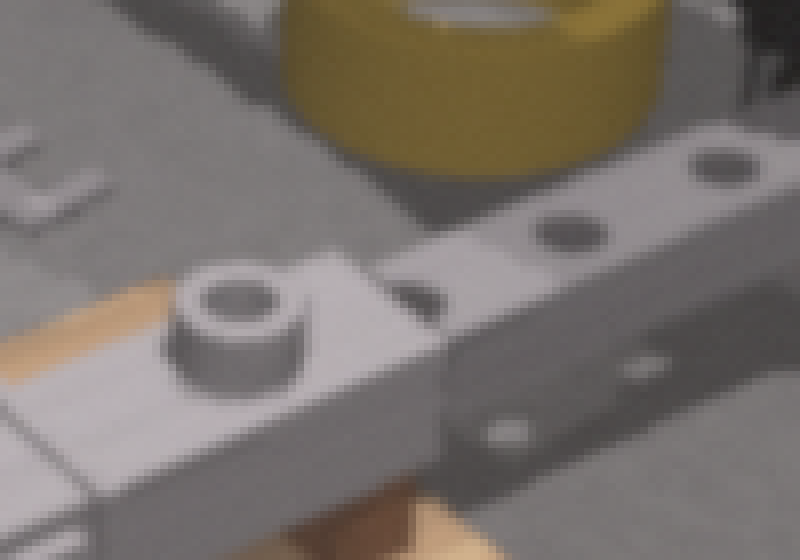

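View pics/s23.png

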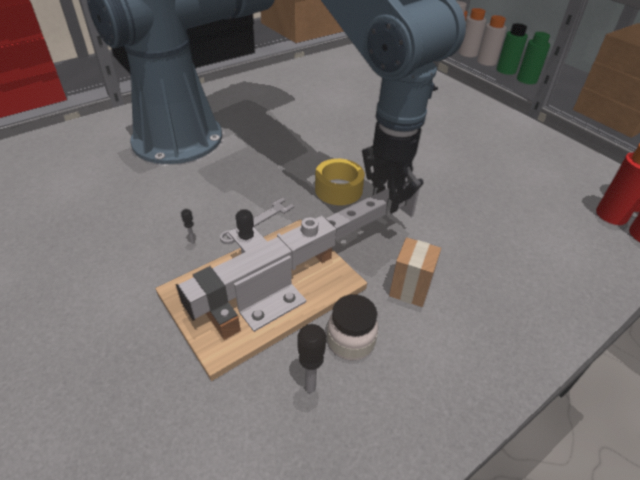

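```bash
python3 - <<'E'
from h import *
for i in range(3):
    t=save("top",f"t24_{i}.png");delta()
g=cv2.cvtColor(t,cv2.COLOR_RGB2GRAY);print(g[246:262:3,284:296])
a=cv2.imread("pics/t0.png",0)
# bystander change check
for n,(x,y,r) in dict(tub=(332,170,24),carton=(251,179,26),wrench=(320,343,45),big=(391,145,18),small=(394,355,10)).items():
    print(n,np.abs(a[y-r:y+r,x-r:x+r].astype(int)-g[y-r:y+r,x-r:x+r]).mean())
cv2.imwrite("pics/t24c.png",cv2.resize(t[180:400,170:430],None,fx=3,fy=3)[:,:,::-1][:600])
E
```

```text
t 28.95 pos [0.5389 0.1955 0.0358] rot [-179.35    0.39   91.2 ] F [ -4.3 -14.5   4.5] gap 0.0288
turn [ 0.4  -0.64 -0.29] shift None
t 29.0 pos [0.5389 0.1955 0.0358] rot [-179.35    0.39   91.2 ] F [ -4.1 -14.    4.4] gap 0.0286
turn [ 0.4  -0.64 -0.29] shift None
t 29.05 pos [0.5389 0.1955 0.0358] rot [-179.35    0.39   91.2 ] F [ -4.  -14.8   3.5] gap 0.0286
turn [ 0.4  -0.64 -0.29] shift None
[[203 204 203 203 169  74  32 192 208 207 207 207]
 [197 184 153 122 112  55  33 191 208 207 208 208]
 [108  85 153 162 135  61  31 193 208 207 208 207]
 [138  91  98 101  86  44  31 193 208 207 208 208]
 [200 199 187 166 116  53  31 192 207 207 208 207]
 [181 181 181 181 115  48  30 192 207 208 207 207]]
tub 9.934461805555555
carton 13.98594674556213
wrench 13.825555555555555
big 10.162037037037036
small 14.66
```

View pics/t24c.png

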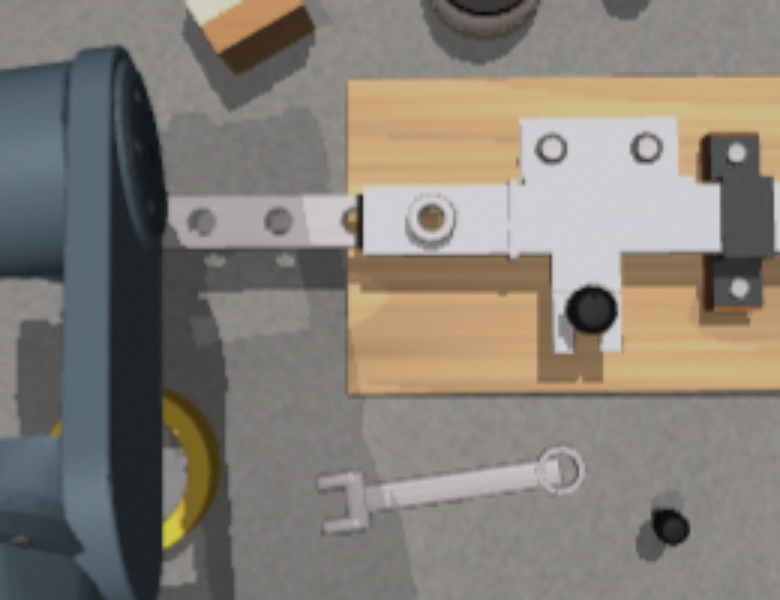

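The ring is level with the mouth, the next hole shows clear through the boss, the pin sits in the notch, and the hold is steady.

```bash
python3 -c "
from cell import ctrl
print(ctrl.close_job())"
```

```text
the job is handed in; nothing more can be done
None
```

The job is done and handed in at about 29 s. I drew the middle-sized pin out of the boss and parked it upright in the keeper-tab notch, collar on the tab. I then gripped the leg at 100 N, pulled it out against the spring and finished holding it at the ring mark.

**Last checks**
- **Ring mark:** the top picture shows the ring's full width, about 4 mm, just outside the mouth with no gap behind it. That puts the leg at about 0.090 m, and the tool's travel agrees. The next hole is centred under the boss.
- **Hold:** the tool did not move over the last 0.25 s, pulling against about 15 N.
- **Other goods:** the tub, carton, tape, wrench and the two other pins look to be where they stood. My pixel-difference check on them was inconclusive because the arm's shadow changed the lighting, and the tape, partly hidden by the arm from above, I judged by eye from the scene view.

**What disagreed**
- **Fingertip height:** in the pictures the fingertips stood about 30–35 mm higher than the reported tool position implied. I set both grip heights by picture instead, and both grips held.
- **Overshoot:** on the way out the leg went about 7 mm past the mark, to about 0.097 m, and I eased it back to level. It never reached the hard stop.
- **Side load:** a side force of about 4 N remains on the wrist, with the tool tilted under 1 degree.

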